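Pack the marbled tiles and bolt the case

TASK

Unbolt the tile case (lift the bolt's handle out of its notch, draw the bolt back and let the handle drop into the other notch) and slide its cover fully open. Lay every tile from the bench flat in the case with its glazed flower face up, turning over those that lie cork side up, then slide the cover fully shut and shoot the bolt again, with its handle dropped down in the first notch. Leave the jars and the brush where they are.

Things in the scene. Friction and masses are not known exactly. Their poses are not given: they have to be found in the camera images.
- case: aluminium case fixed on the bench; origin under its tray's centre, x the way the cover opens (away from the robot), y towards the bolt, z up. Walls 6 mm thick, 26 mm high; rails run on to x = +225 mm. On its +y side, out to y = 260 mm, a ledge (x -60 to 0 mm, 18 mm high) carries the bolt: its rod lies along y at x = -40, z = 45 mm, in two straps (tops z = 56 mm) at y = 118 and 252 mm
- tray (a point): centre of the tray's inner floor, 6 mm above the bench, axes as the case. The floor is 138 mm (x) by 196 mm (y), no dividers; it holds four tiles side by side in two rows of two with finger room along y, e.g. centres at x +-32, y +-45 mm
- notch_shot (a point): middle of the notch for the shot (locked) bolt: case x = -56, y = 165, z = 45 mm. Both notches are 13 mm gaps in an upright steel plate beside the rod (x -58.5 to -53.5 mm, top z = 50 mm); the plate between them (y 171.5 to 203.5 mm) blocks the handle unless raised
- notch_drawn (a point): middle of the notch for the drawn-back bolt: case x = -56, y = 210, z = 45 mm
- cover (a joint): clear sliding cover of the case (150 x 204 x 5 mm, top 33 mm above the bench), m: 0 shut against its stop, 0.15 fully open against the other stop; slides with about 1.5 N of friction and stays where it is left. While the bolt is shot its rod end stands between two lugs on the cover and holds it shut; the bolt can only be shot with the cover within 3 mm of shut
- cover_knob (a point): centre of the top of the cover's black round knob, 22 mm diameter, 28 mm tall, standing on the cover (its top 61 mm above the bench), at case x = -50 mm + the cover joint, y = 0. Two lugs, tops 55 mm above the bench, stand near the cover's +y edge (y 78 to 102 mm)
- bolt (a joint): slide of the bolt, m: 0 shot (locked, handle at the notch nearer the tray), 0.045 drawn back along the case's +y (free, handle at the other notch); friction about 1.5 N; it moves freely between the notches only with the handle raised 0.7 rad or more
- handle (a joint): angle of the bolt's handle about the rod, rad: 0 lying level in a notch, pointing to the case's -x; positive as its knob is lifted, up to 1.35 (nearly upright). Let go, it falls back by its own weight: to 0 at a notch, to about 0.64 on the plate between them
- bolt_knob (a point): centre of the black ball, 18 mm diameter, at the end of the handle (8 mm thick), 45 mm from the rod axis; at handle angle a it lies at case x = -40 - 45 cos a mm, z = 45 + 45 sin a mm, y = 165 mm + the bolt joint. Level, it juts out past the ledge with 36 mm of free air below
- tile1: one of two to four equal loose tiles, 48 x 48 x 16 mm, about 80 g; origin at its centre, z axis out of the glazed face (white, with a painted flower); the other face is plain brown cork. It starts flat on the bench right of the case, either face up (read its z axis), and can stand on its edge. None if absent
- tile2: one of two to four equal loose tiles, 48 x 48 x 16 mm, about 80 g; origin at its centre, z axis out of the glazed face (white, with a painted flower); the other face is plain brown cork. It starts flat on the bench right of the case, either face up (read its z axis), and can stand on its edge. None if absent
- tile3: one of two to four equal loose tiles, 48 x 48 x 16 mm, about 80 g; origin at its centre, z axis out of the glazed face (white, with a painted flower); the other face is plain brown cork. It starts flat on the bench right of the case, either face up (read its z axis), and can stand on its edge. None if absent
- tile4: one of two to four equal loose tiles, 48 x 48 x 16 mm, about 80 g; origin at its centre, z axis out of the glazed face (white, with a painted flower); the other face is plain brown cork. It starts flat on the bench right of the case, either face up (read its z axis), and can stand on its edge. None if absent
- pigment_jar: bystander: capped glass jar, 52 mm diameter, 62 mm tall, beyond the tiles; leave alone
- brush: bystander: brush lying on the bench right of the tiles; leave alone
- brush_jar: bystander: glass jar, 72 mm diameter, 90 mm tall, with brushes standing in it up to 210 mm, far left of the case; leave alone
Mind the look-alikes: they are no part of the job. What is shaped like the tile3 but orange or turquoise is not meant.

How it is judged (in metres and radians):
On the way, in this order (a step that is already met when the one before it is completed fails the run):
1. the bolt is drawn back with its handle down in the far notch (value of joint bolt above 0.039 m and value of joint handle below 0.15 rad), for 0.2 s.
2. the cover is fully open (value of joint cover above 0.142 m), for 0.2 s.
3. every tile lies flat in the case, glazed face up (x of tile1 in the frame of case between -0.05 and 0.05 m and y of tile1 in the frame of case between -0.08 and 0.08 m and z of tile1 in the frame of case between 0.009 and 0.019 m and angle between each of tile1, tile2, tile3, tile4's own z axis and vertical below 0.15 rad and x of tile2 in the frame of case between -0.05 and 0.05 m and y of tile2 in the frame of case between -0.08 and 0.08 m and z of tile2 in the frame of case between 0.009 and 0.019 m and x of tile3 in the frame of case between -0.05 and 0.05 m and y of tile3 in the frame of case between -0.08 and 0.08 m and z of tile3 in the frame of case between 0.009 and 0.019 m and x of tile4 in the frame of case between -0.05 and 0.05 m and y of tile4 in the frame of case between -0.08 and 0.08 m and z of tile4 in the frame of case between 0.009 and 0.019 m), for 0.2 s.
4. the cover is fully shut (value of joint cover below 0.006 m), for 0.2 s.
At the end, for the whole second after the job is handed in: every tile lies at rest in the tray (centre within 50 mm in x and 80 mm in y of the tray's centre, on its floor) with its glazed face up within 0.15 rad; the cover is within 6 mm of shut, the bolt within 6 mm of fully shot and its handle within 0.15 rad of level in the notch (all of step 3 and linear speed of each of tile1, tile2, tile3, tile4 below 0.02 m/s and value of joint each of cover, bolt below 0.006 m and value of joint handle below 0.15 rad); the robot touches nothing.
It fails at once if the pigment jar is moved by more than 30 mm (distance of pigment_jar from where it was at the start of the episode above 0.03 m).
It fails at once if the brush is moved by more than 30 mm (distance of brush from where it was at the start of the episode above 0.03 m).
It fails at once if the brush jar is moved by more than 30 mm (distance of brush_jar from where it was at the start of the episode above 0.03 m).
Of tile1, tile2 only 1 to 2 are there at a start; the rules pass over those that are not, and their reading is None.
Of tile3, tile4 only 1 to 2 are there at a start; the rules pass over those that are not, and their reading is None.
At some moment in a run one of tile1, tile2, tile3, tile4 may be knocked a few centimetres aside while the robot is not near it.
Once in a run the grip may slacken for a moment while it holds something.
It also fails if it takes over 210 s, if anything falls off the work surface, if the arm or the gripper's body presses on something with over 40 N, if the wrist force passes 120 N, or if a joint passes its speed limit or range.

ROBOT

A 7-joint arm with a two-finger parallel gripper is mounted at the origin on the work surface. World frame = base frame: x ahead of the robot, y to its left, z up, the work surface at z = 0. Lengths are in mm, angles in rad, forces in N, time in s.
With the tool pointing down it reaches from about 400 to 875 mm from the base axis. Payload 4.4 kg.
Tool frame: the origin (TCP) lies at the very end of the fingers, on their centre line; the grasp point (between the pads) lies 19 mm behind it; z points along the fingers, x is the direction in which the jaws open and shut, and the axes are right-handed (so a half turn about z gives the same grasp; the last joint's range is limited). The gripper opens to 85 mm and grips with 20 to 120 N. Pads are 22 mm wide; open, the fingers measure 114 mm over their backs; the gripper's body (76 mm by 85 mm) begins 54 mm behind the grasp point. The pads swing forward as they close: fully open they stand 13 mm farther back than shut.
Start: joints at [-1.232, 0.628, 0.038, 1.517, -0.027, 0.996, -0.02], TCP at [255.971, 597.492, 231.313] pointing down, gripper open.
Joint ranges: [-3.06, 3.06], [-0.37, 2.12], [-1.25, 1.32], [0.18, 2.47], [-1.1, 4.24], [0.23, 1.98], [-2.94, 2.94]. Speed limits (rad/s): [2.57, 2.57, 3.14, 3.14, 3.14, 3.14, 3.14].

INTERFACE

Orientations are given as [roll, pitch, yaw] about the fixed x, y, z axes, in that order (R = Rz(yaw) Ry(pitch) Rx(roll)).
In Python, from cell import * gives the robot as it stands. The module is installed in compiled form; this text tells all that it offers.
- The arm moves only by the tool play_rows, never from a script. Its argument "targets" is a list of rows, each an object with "slide": the shift along the tool's x, y, z in mm, a list of three; "turn": the turn, a rotation vector about the tool's x, y, z in degrees, a list of three; "hand": the finger opening in mm, from 0 to 85.4. A call has 1 to 5 rows; each row shifts and turns the commanded pose from where the row before left it, along the tool's axes as they then stand; what a row does not reach is not made up. A row lasts 1/8 s, in which the tool goes at most 62.5 mm and 10.7 degrees, less where a joint would pass 70% of its speed; a pose out of reach is approached as far as the arm can. A call is refused whole if a number of a shift passes 62.5 or a number of a turn 10.7, either way. A call with a gripper value outside its range is refused whole. The fingers move at their own pace and stop on an object; the grip force is fixed at half the most. Time passes only in rows, so rows that do not move let the fingers close. It gives the time, the measured TCP pose, the force and the opening at its end, in the units of the state.
- read_state(): the state, without advancing time (a new reading comes with each control period).
- get_image(name): name is "scene" or "top" or "wrist"; returns (picture, depth): 420x560x3 uint8, blue, green, red; 420x560 float32, mm along the optical axis (not along the pixel's ray), 0 where there is no reading.
- calibration(name): a dict with "K" (3x3 intrinsics, pixels), "D" ([k1, k2, p1, p2, k3] as OpenCV has them; the pictures are not rectified), "R" (3x3) and "t" (3): a world point X has camera coordinates R X + t. Camera axes: x right, y down, z forward; pixel columns grow to the right and rows downward; lengths in mm; the calibration is good to about 2 mm. A picture is of the moment at which its call begins: read the wrist's pose just before it. calibration takes no time and is no camera call; for the wrist camera it gives the pose at the moment of the call.
- finish_job(): hands the job in, once; it reports no verdict.
The state is a dict: "clock": time; "qpos": joint angles; "qd": joint speeds; "tau": joint torques, N m; "eef_pos": TCP position; "tool_rot": TCP orientation; "force": force on the tool from outside, world axes, zero at the start; "torque": the same for the moment, N m; "width": finger opening in mm.
Only numpy, scipy, OpenCV 4.12 (cv2) and the standard library are available. Lean on these libraries where they do the work, as an engineer would, in place of code of your own. Each camera call takes 0.05 s, during which the arm holds its last target.

## Working session

There is one attempt and no reset: what is moved stays moved. The work goes in short steps, Python scripts to look and compute and a tool call to move; the robot and the scene stay as the last step left them, time stands still between calls to the robot, and variables do not carry over. Pictures are saved under pics/ and viewed, and the job is handed in when it is done.

Besides the shell and the picture viewer there is one more tool, called by a JSON object that holds its "fn" and its "kwargs". play_rows: Moves the arm, as the interface text tells. Its arguments: {"type":"object","properties":{"targets":{"type":"array"}},"required":["targets"]}

```bash
mkdir -p pics; cat > h.py <<'E'
from cell import *
import numpy as np, cv2
def snap(n,f):
    im,d=get_image(n); cv2.imwrite('pics/'+f,im); np.save('pics/'+f[:-4]+'.npy',d); return im,d
def px2w(c,u,v,z=None,depth=None):
    K=np.array(c['K'],float);D=np.array(c['D'],float);R=np.array(c['R']);t=np.array(c['t']).ravel()
    p=cv2.undistortPoints(np.array([[[u,v]]],float),K,D)[0,0]
    r=np.array([p[0],p[1],1.])
    if depth is not None: return R.T@(r*depth-t)
    o=-R.T@t; d=R.T@r
    return o+d*(z-o[2])/d[2]
def w2px(c,X):
    K=np.array(c['K'],float);D=np.array(c['D'],float);R=np.array(c['R'],float);t=np.array(c['t'],float).ravel()
    return cv2.projectPoints(np.array([X],float),cv2.Rodrigues(R)[0],t,K,D)[0].ravel()
E
python3 - <<'E'
from h import *
s=read_state(); print({k:np.round(v,3).tolist() for k,v in s.items()})
for n in ('scene','top','wrist'):
    snap(n,n+'0.png'); c=calibration(n); print(n,np.round(c['K'],1).tolist(),np.round(c['R'],3).tolist(),np.round(c['t'],1).tolist())
E
```

```text
{'clock': 0.0, 'qpos': [-1.232, 0.629, 0.038, 1.518, -0.027, 0.996, -0.02], 'qd': [-0.0, -0.001, 0.001, 0.001, 0.003, -0.0, -0.001], 'tau': [0.001, -56.341, 1.226, -19.344, 0.011, 0.011, -0.0], 'eef_pos': [255.738, 596.912, 230.398], 'tool_rot': [3.142, 0.002, 1.166], 'force': [0.179, -0.098, -0.592], 'torque': [0.069, 0.007, 0.029], 'width': 85.037}
scene [[537.2, 0.0, 277.6], [0.0, 537.2, 208.5], [0.0, 0.0, 1.0]] [[0.038, 0.999, -0.014], [0.79, -0.038, -0.612], [-0.612, 0.012, -0.791]] [-32.1, -401.5, 2192.4]
top [[406.6, 0.0, 282.7], [0.0, 406.6, 207.0], [0.0, 0.0, 1.0]] [[-0.002, -1.0, -0.003], [-0.992, 0.003, -0.129], [0.129, 0.003, -0.992]] [-3.4, 552.5, 1075.6]
wrist [[306.9, 0.0, 275.7], [0.0, 306.9, 209.7], [0.0, 0.0, 1.0]] [[0.394, 0.919, -0.002], [0.874, -0.374, 0.311], [0.285, -0.124, -0.951]] [-650.3, -40.1, 381.0]
```

View pics/scene0.png

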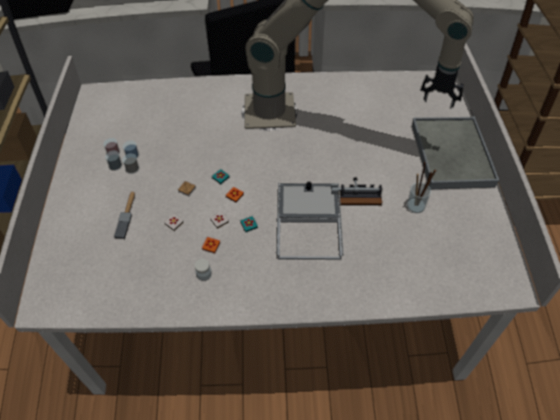

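View pics/top0.png

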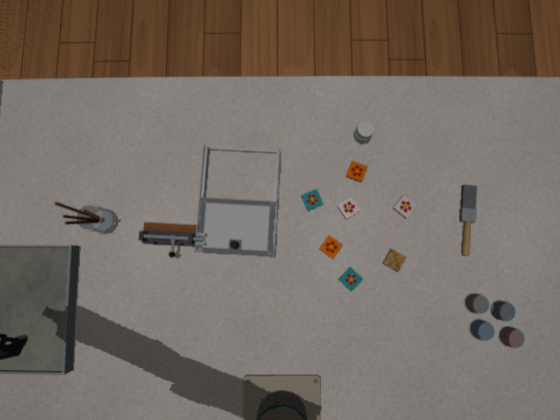

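View pics/wrist0.png

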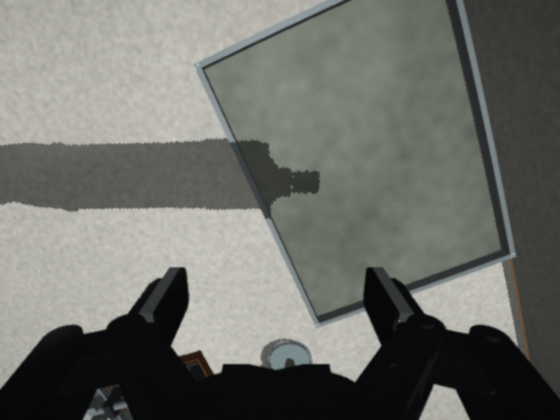

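The views show the case at top (240,200), with the cover shut and the bolt at (170,240). There are two white flower tiles at (348,208) and (405,206) and one cork tile at (395,260). The decoys are orange and turquoise. Next I measure.

```bash
python3 - <<'E'
import cv2
im=cv2.imread('pics/top0.png')
cv2.imwrite('pics/z1.png',cv2.resize(im[130:275,130:290],None,fx=5,fy=4.0,interpolation=cv2.INTER_CUBIC)[:, :800])
cv2.imwrite('pics/z2.png',cv2.resize(im[110:290,290:490],None,fx=3.3,fy=3.3,interpolation=cv2.INTER_CUBIC))
E
python3 - <<'E'
from h import *
c=calibration('top'); im=cv2.imread('pics/top0.png'); hsv=cv2.cvtColor(im,cv2.COLOR_BGR2HSV)
def rep(mask,name,z,amin=100):
    cs,_=cv2.findContours(mask.astype(np.uint8),cv2.RETR_EXTERNAL,cv2.CHAIN_APPROX_NONE)
    for k in cs:
        a=cv2.contourArea(k)
        if a<amin: continue
        P=np.array([px2w(c,u,v,z)[:2] for u,v in k[:,0]],np.float32)
        r=cv2.minAreaRect(P); x,y,w,h=cv2.boundingRect(k)
        print(name,a,(x,y,w,h),np.round(r[0],1),np.round(r[1],1),round(r[2],1))
roi=np.zeros(im.shape[:2],bool); roi[150:290,290:440]=1
H,S,V=[hsv[...,i].astype(int) for i in range(3)]
print(im[208,342],im[260,395],im[230,370],im[206,400])
rep(roi&(V>185),'white',16,60)
rep(roi&(S>90)&(H>5)&(H<25),'brown',16)
rep(roi&(S>90),'sat',16,60)
for p in [(206,148),(281,152),(274,256),(197,250)]: print('case',p,px2w(c,*p,26))
E
```

```text
[145 149 157] [41 72 96] [130 134 138] [ 74  76 125]
brown 251.5 (384, 250, 22, 21) [ 408.1 -310. ] [46.8 45. ] 59.8
brown 280.0 (319, 235, 24, 24) [ 444.8 -136. ] [47.9 47.9] 53.7
brown 268.5 (346, 161, 22, 21) [ 656.9 -212.7] [48.4 49.8] 68.8
sat 265.5 (339, 268, 23, 22) [ 357.5 -188.3] [45.8 44.5] 44.6
sat 251.5 (384, 250, 22, 21) [ 408.1 -310. ] [46.8 45. ] 59.8
sat 280.0 (319, 235, 24, 24) [ 444.8 -136. ] [47.9 47.9] 53.7
sat 249.0 (302, 189, 21, 21) [576.4 -86. ] [46.4 47.1] 22.5
sat 268.5 (346, 161, 22, 21) [ 656.9 -212.7] [48.4 49.8] 68.8
case (206, 148) [721.99244095 211.10809539  26.        ]
case (281, 152) [ 7.09582321e+02 -2.39113794e-01  2.60000000e+01]
case (274, 256) [419.59272848  19.2331118   26.        ]
case (197, 250) [436.11037275 229.29393204  26.        ]
```

View pics/z1.png

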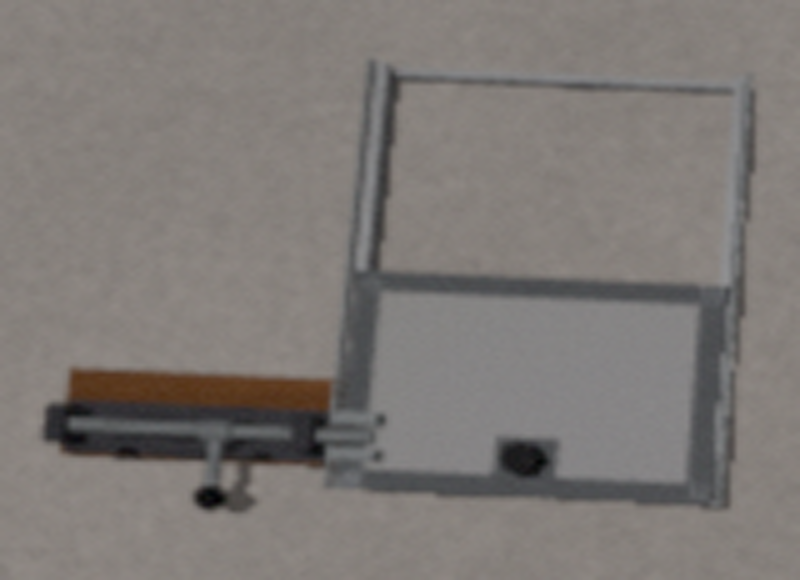

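View pics/z2.png

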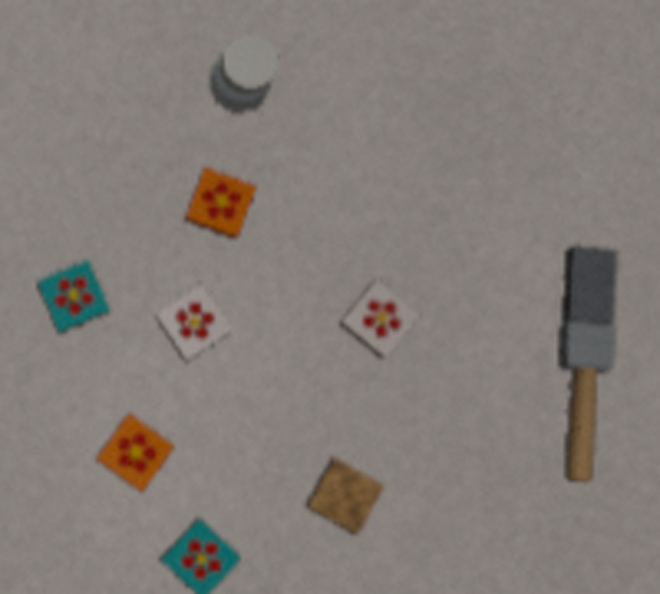

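```bash
python3 - <<'E'
from h import *
c=calibration('top')
k=px2w(c,234.6,245,61)[:2]; b=px2w(c,171.6,254,47)[:2]
d=b-k; a=np.arctan2(d[1],d[0])-np.arctan2(165,-35); print(k,b,np.linalg.norm(d),np.hypot(35,165),np.degrees(a))
R=lambda a:np.array([[np.cos(a),-np.sin(a)],[np.sin(a),np.cos(a)]])
print('org',k-R(a)@[-50,0], b-R(a)@[-85,165])
P=[px2w(c,*p,26)[:2] for p in [(204.2,145.5),(279.9,149),(275.4,256.75),(195,251.2)]]
for p in P: print(np.round(R(a).T@(p-(k-R(a)@[-50,0])),1))
im=cv2.imread('pics/top0.png'); hsv=cv2.cvtColor(im,cv2.COLOR_BGR2HSV)
# white tiles: bright vs. local
for (u,v) in [(348,208),(405,206)]:
    sub=im[v-18:v+19,u-18:u+19].astype(int); m=(sub[...,2]>165)|((sub[...,2]-sub[...,0])>25)
    m=cv2.morphologyEx(m.astype(np.uint8),cv2.MORPH_OPEN,np.ones((3,3)))
    cs,_=cv2.findContours(m,cv2.RETR_EXTERNAL,cv2.CHAIN_APPROX_NONE)
    q=max(cs,key=cv2.contourArea)[:,0]+[u-18,v-18]
    r=cv2.minAreaRect(np.array([px2w(c,*p,16)[:2] for p in q],np.float32)); print(r)
E
```

```text
[448.30949508 122.49866359] [424.98135939 292.79970573] 171.8913810133592 168.67127793433 -4.176200229142878
org [498.17673574 118.8574675 ] [497.73972138 122.04777818]
[223.4 114.1]
[227.9 -99.7]
[ -72.9 -109. ]
[-73.6 110.8]
((554.6826782226562, -189.21531677246094), (27.88120460510254, 28.076156616210938), 88.7620849609375)
((556.9927978515625, -345.7549133300781), (28.00921058654785, 28.25686264038086), 87.7442855834961)
```

```bash
cat >> h.py <<'E'
from scipy.spatial.transform import Rotation as Ro
def toolR(s): 
    r,p,y=s['tool_rot']; return Ro.from_euler('xyz',[r,p,y])
def Rdown(yaw_deg): return Ro.from_euler('xyz',[np.pi,0,np.radians(yaw_deg)])
def goto(pos,R=None):
    """print slide (tool axes, mm) and turn (tool axes, deg) from present pose"""
    s=read_state(); T=toolR(s); d=np.array(pos)-s['eef_pos']
    tr=np.degrees((T.inv()*R).as_rotvec()) if R is not None else np.zeros(3)
    print('at',np.round(s['eef_pos'],1),'rot',np.round(np.degrees(s['tool_rot']),1),'t',round(s['clock'],2),'w',round(s['width'],1),'F',np.round(s['force'],1))
    print('total slide if no turn:',np.round(T.inv().apply(d),1),' in final axes:',np.round(R.inv().apply(d),1) if R is not None else '',' turn',np.round(tr,2))
ORG=np.array([498.,120.]); YAW=-3.8
def case2w(x,y,z=0):
    a=np.radians(YAW); return np.array([ORG[0]+x*np.cos(a)-y*np.sin(a),ORG[1]+x*np.sin(a)+y*np.cos(a),z])
def cam_in_tool():
    s=read_state(); c=calibration('wrist'); T=toolR(s).as_matrix()
    return T.T@(-np.array(c['R']).T@np.ravel(c['t'])-s['eef_pos']), np.array(c['R'])@T
E
python3 - <<'E'
from h import *
p,R=cam_in_tool(); print(np.round(p,1),np.round(R,3))
print(case2w(-85,165))
goto(case2w(-85,165,200),Rdown(86.2))
E
```

```text
[   1.2  -80.  -143. ] [[ 1.     0.     0.   ]
 [-0.     0.951 -0.311]
 [-0.     0.311  0.951]]
[424.12206876 290.2705238    0.        ]
at [255.8 597.  230.6] rot [-1.80e+02  1.00e-01  6.68e+01] t 0.15 w 85.7 F [ 0.  -0.2  0.8]
total slide if no turn: [-215.6  275.6   30.9]  in final axes: [-294.9  188.3   30.6]  turn [-1.000e-02  8.000e-02 -1.939e+01]
```

{"fn": "play_rows", "kwargs": {"targets": [{"slide": [-37, 47, 5], "turn": [0, 0, 0], "hand": 60}, {"slide": [-37, 47, 5], "turn": [0, 0, 0], "hand": 60}, {"slide": [-37, 47, 5], "turn": [0, 0, 0], "hand": 40}, {"slide": [-37, 47, 5], "turn": [0, 0, -9.7], "hand": 40}, {"slide": [-45, 40, 5], "turn": [0, 0, -9.7], "hand": 40}]}}

```text
clock: 0.78
eef_pos: [399.6, 332.6, 206.1]
tool_rot: [3.141, 0.0, 1.511]
force: [0.9, 0.2, 0.2]
width: 40.3
```

```bash
python3 - <<'E'
from h import *
goto(case2w(-100,150,190),Rdown(86.2))
E
```

```text
at [399.6 332.6 206.1] rot [180.    0.   86.5] t 0.78 w 40.3 F [0.9 0.2 0.2]
total slide if no turn: [-55.7  12.   16.1]  in final axes: [-55.6  12.3  16.1]  turn [0.02 0.01 0.35]
```

{"fn": "play_rows", "kwargs": {"targets": [{"slide": [-45, 10, 10], "turn": [0, 0, 0], "hand": 40}, {"slide": [-10, 2, 0], "turn": [0, 0, 0.3], "hand": 40}]}}

```text
clock: 1.02
eef_pos: [407.5, 274.3, 195.5]
tool_rot: [-3.14, 0.003, 1.493]
force: [-0.5, 0.9, 0.6]
width: 40.1
```

```bash
python3 - <<'E'
from h import *
goto(case2w(-100,150,190),Rdown(86.2))
snap('wrist','w1.png')
c=calibration('wrist')
for n,p in dict(ball=case2w(-85,165,45),knob=case2w(-50,0,61)).items(): print(n,w2px(c,p))
E
```

```text
at [407.5 274.3 195.5] rot [-179.9    0.2   85.6] t 1.02 w 40.1 F [-0.5  0.9  0.6]
total slide if no turn: [2.1 0.5 5.5]  in final axes: [2.  0.6 5.5]  turn [-0.1   0.19 -0.63]
ball [290.95518725 208.82225065]
knob [127.06905462 248.36157497]
```

View pics/w1.png

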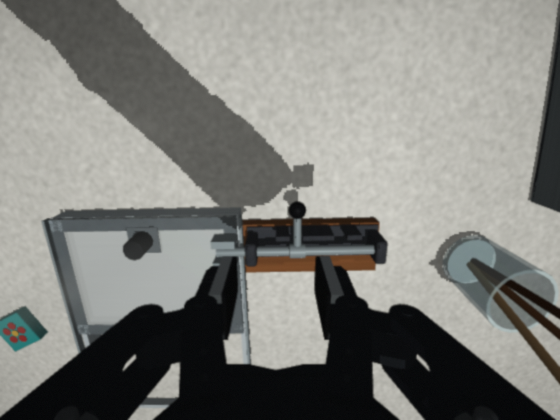

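```bash
python3 - <<'E'
from h import *
im=cv2.imread('pics/w1.png'); c=calibration('wrist')
cv2.imwrite('pics/w1z.png',cv2.resize(im[180:300,30:400],None,fx=2.1,fy=2.1,interpolation=cv2.INTER_CUBIC))
g=im.max(2)
m=(g[195:219,280:312]<40).astype(np.uint8); m=cv2.morphologyEx(m,cv2.MORPH_OPEN,np.ones((5,5)))
n,l,s,ce=cv2.connectedComponentsWithStats(m); 
for i in range(1,n): u,v=ce[i]+[280,195]; print('ball',s[i],u,v,px2w(c,u,v,45))
for p in [(45,218),(243,206),(243,216)]: print(p,px2w(c,*p,26))
E
```

```text
ball [  9   8  16  15 201] 296.59203980099505 209.93532338308458 [425.72950437 295.86571333  45.        ]
(45, 218) [420.3346779   18.73908073  26.        ]
(243, 206) [423.25343565 239.81365895  26.        ]
(243, 216) [434.51587901 238.57486735  26.        ]
```

View pics/w1z.png

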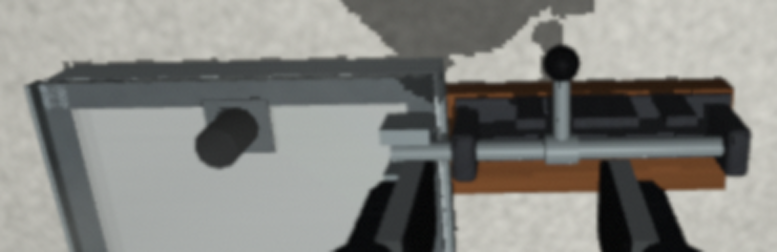

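```bash
python3 - <<'E'
from h import *
c=calibration('wrist')
f=lambda u,v,z: px2w(c,u/2.1+30,v/2.1+180,z)[:2]
k=f(221,144,61); b=f(561,63,45); r1=f(475,151,45); r2=f(720,146,45)
print(k,b,r1,r2,np.linalg.norm(b-k))
d=b-k; print('yaw kb',np.degrees(np.arctan2(d[1],d[0])-np.arctan2(165,-35)))
d=r2-r1; print('rod yaw',np.degrees(np.arctan2(d[1],d[0]))-90)
ct=calibration('top')
E
```

```text
[448.92835961 131.59432274] [425.84008257 296.41578477] [469.07073611 250.75088697] [475.76770604 373.83070785] 166.4307149572016
yaw kb -4.001997010932471
rod yaw -3.11448383176554
```

```bash
cat >> h.py <<'E'
def wsnap(f):
    get_image('wrist'); c=calibration('wrist'); im,d=snap('wrist',f); c2=calibration('wrist')
    print('cal drift',np.abs(np.ravel(c['t'])-np.ravel(c2['t'])).max()); np.save('pics/'+f[:-4]+'_c.npy',c,allow_pickle=True); return im,d,c
def lc(f): return np.load('pics/'+f+'_c.npy',allow_pickle=True).item()
E
python3 - <<'E'
from h import *
im,d,c=wsnap('w2.png'); goto([0,0,0])
cv2.imwrite('pics/w2z.png',cv2.resize(im[180:300,30:400],None,fx=2.1,fy=2.1,interpolation=cv2.INTER_CUBIC))
E
```

```text
cal drift 1.1049952599086623
at [407.3 279.5 196.5] rot [ 1.80e+02 -1.00e-01  8.59e+01] t 1.18 w 39.8 F [-0.3  0.1 -0.5]
total slide if no turn: [-308.1 -386.4  196.1]  in final axes:   turn [0. 0. 0.]
```

View pics/w2z.png

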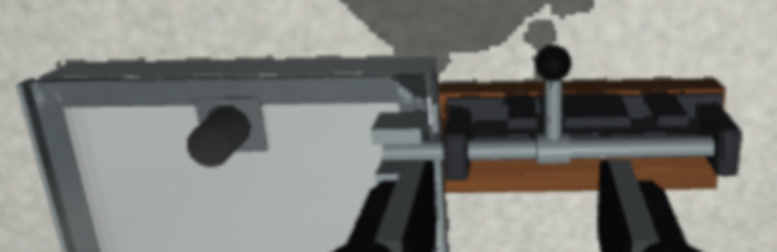

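```bash
python3 - <<'E'
from h import *
c=lc('w2')
f=lambda u,v,z: px2w(c,u/2.1+30,v/2.1+180,z)[:2]
k=f(212,144,61); b=f(553,62,45); r1=f(468,150,45); r2=f(715,146,45)
print(k,b,r1,r2,np.linalg.norm(b-k))
d=b-k; print('yaw kb',np.degrees(np.arctan2(d[1],d[0])-np.arctan2(165,-35)))
d=r2-r1; print('rod yaw',np.degrees(np.arctan2(d[1],d[0]))-90)
print(f(20,83,26),f(440,58,26))
E
```

```text
[449.03109528 130.03994613] [425.13963501 295.46091622] [468.49860058 250.19642682] [475.62668555 374.44457972] 167.13736631974308
yaw kb -3.757832428293224
rod yaw -3.283445218152238
[422.27308002  14.81489896] [424.99146357 238.72512238]
```

{"fn": "play_rows", "kwargs": {"targets": [{"slide": [15, 19, 40], "turn": [0, 0, 0], "hand": 40}, {"slide": [0, 0, 40], "turn": [0, 0, 0], "hand": 40}, {"slide": [0, 0, 0], "turn": [0, 0, 0], "hand": 40}]}}

```text
clock: 1.55
eef_pos: [424.8, 293.3, 114.1]
tool_rot: [-3.137, 0.003, 1.503]
force: [0.4, -0.2, -0.6]
width: 39.9
```

```bash
python3 - <<'E'
from h import *
im,d,c=wsnap('w3.png'); goto([425.3,294.5,26])
print(w2px(c,[425.3,294.5,45]))
E
```

```text
cal drift 0.8576207915708665
at [426.9 293.9 116.9] rot [ 1.8e+02 -1.0e-01  8.6e+01] t 1.65 w 39.9 F [0.9 0.4 0.4]
total slide if no turn: [ 0.4 -1.7 90.9]  in final axes:   turn [0. 0. 0.]
[275.22798432 221.39815405]
```

View pics/w3.png

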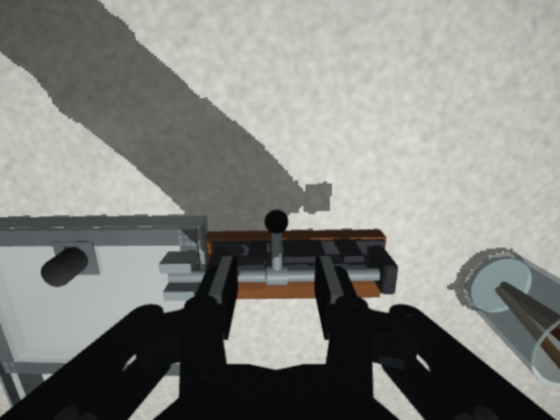

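The ball is at (276,221), on the prediction of (275,221), so I descend.

{"fn": "play_rows", "kwargs": {"targets": [{"slide": [0.5, -1.5, 40], "turn": [0, 0, 0], "hand": 40}, {"slide": [0, 0, 35], "turn": [0, 0, 0], "hand": 40}, {"slide": [0, 0, 14], "turn": [0, 0, 0], "hand": 40}, {"slide": [0, 0, 0], "turn": [0, 0, 0], "hand": 40}]}}

```text
clock: 2.15
eef_pos: [426.0, 293.5, 27.9]
tool_rot: [3.141, -0.001, 1.5]
force: [1.2, -0.1, -0.2]
width: 39.7
```

{"fn": "play_rows", "kwargs": {"targets": [{"slide": [0, 0, 0], "turn": [0, 0, 0], "hand": 14}, {"slide": [0, 0, 0], "turn": [0, 0, 0], "hand": 14}, {"slide": [0, 0, 0], "turn": [0, 0, 0], "hand": 14}]}}

```text
clock: 2.52
eef_pos: [426.8, 293.7, 28.7]
tool_rot: [3.139, -0.002, 1.499]
force: [-0.3, 0.5, 7.7]
width: 15.1
```

```bash
python3 - <<'E'
from h import *
im,d,c=wsnap('w4.png'); goto([425.3,294.5,26])
E
```

```text
cal drift 0.0028572921987901623
at [426.7 293.7  28.6] rot [ 1.799e+02 -1.000e-01  8.590e+01] t 2.62 w 15.1 F [ 0.6 -0.   7.2]
total slide if no turn: [ 0.7 -1.5  2.6]  in final axes:   turn [0. 0. 0.]
```

View pics/w4.png

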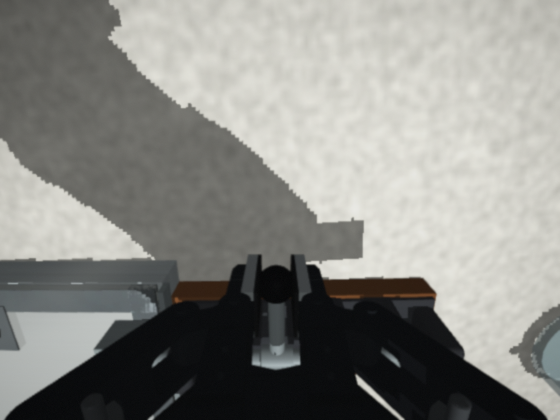

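{"fn": "play_rows", "kwargs": {"targets": [{"slide": [0, 1, -8], "turn": [0, 0, 0], "hand": 10}, {"slide": [0, 2, -8], "turn": [0, 0, 0], "hand": 10}, {"slide": [0, 7, -13], "turn": [0, 0, 0], "hand": 10}, {"slide": [0, 10, -9], "turn": [0, 0, 0], "hand": 10}, {"slide": [0, 0, 0], "turn": [0, 0, 0], "hand": 10}]}}

```text
clock: 3.25
eef_pos: [446.8, 291.2, 66.3]
tool_rot: [3.14, -0.001, 1.498]
force: [-0.4, -0.3, -1.1]
width: 9.9
```

```bash
python3 - <<'E'
from h import *
im,d,c=wsnap('w5.png'); goto([425.3,294.5,26])
E
```

```text
cal drift 0.46529780134034127
at [444.8 291.2  65.3] rot [-179.9    0.    85.9] t 3.35 w 10.4 F [ 0.2  0.2 -0.5]
total slide if no turn: [  1.9 -19.6  39.4]  in final axes:   turn [0. 0. 0.]
```

View pics/w5.png

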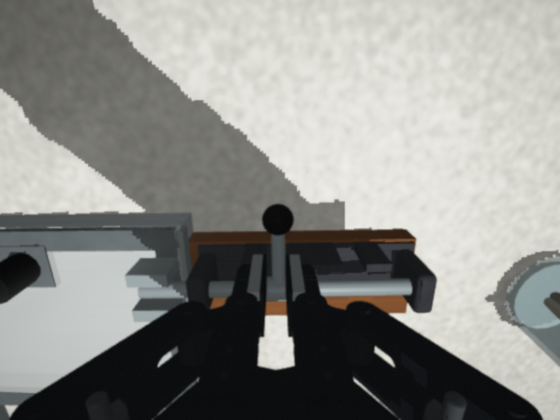

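The ball slipped out and is still down at its start, so I retry with a deeper and firmer grip.

{"fn": "play_rows", "kwargs": {"targets": [{"slide": [2, -10, -12], "turn": [0, 0, 0], "hand": 40}, {"slide": [0, -10, 0], "turn": [0, 0, 0], "hand": 40}, {"slide": [0, 0, 10], "turn": [0, 0, 0], "hand": 40}, {"slide": [0, 0, 30], "turn": [0, 0, 0], "hand": 40}, {"slide": [0, 0, 14], "turn": [0, 0, 0], "hand": 40}]}}

```text
clock: 3.98
eef_pos: [424.9, 294.2, 21.5]
tool_rot: [-3.14, 0.002, 1.5]
force: [0.9, -0.7, -0.1]
width: 40.1
```

{"fn": "play_rows", "kwargs": {"targets": [{"slide": [0, 0, 0], "turn": [0, 0, 0], "hand": 40}]}}

```text
clock: 4.1
eef_pos: [425.0, 294.2, 22.0]
tool_rot: [-3.139, 0.002, 1.499]
force: [-0.5, 0.2, 0.2]
width: 40.2
```

```bash
python3 - <<'E'
from h import *
im,d,c=wsnap('w6.png'); goto([425.3,294.5,23]);print(w2px(c,[425.3,294.5,45]))
E
```

```text
cal drift 0.3729013092788591
at [426.1 294.9  23.4] rot [180.    0.   85.9] t 4.2 w 40.0 F [ 0.2  0.  -0.6]
total slide if no turn: [-0.5 -0.7  0.4]  in final axes:   turn [0. 0. 0.]
[272.79609054 292.6727148 ]
```

View pics/w6.png

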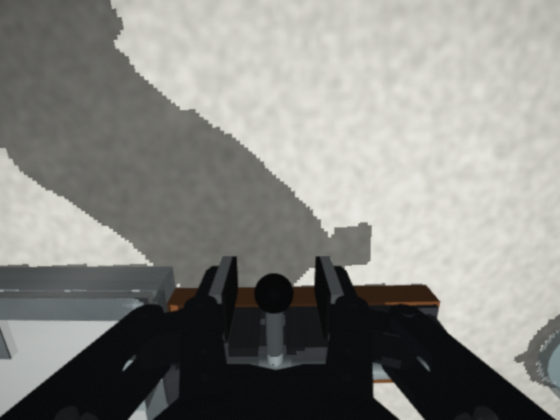

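{"fn": "play_rows", "kwargs": {"targets": [{"slide": [0, 0, 0], "turn": [0, 0, 0], "hand": 0}, {"slide": [0, 0, 0], "turn": [0, 0, 0], "hand": 0}, {"slide": [0, 0, 0], "turn": [0, 0, 0], "hand": 0}, {"slide": [0, 0, 0], "turn": [0, 0, 0], "hand": 0}]}}

```text
clock: 4.7
eef_pos: [426.4, 295.0, 24.0]
tool_rot: [3.141, -0.001, 1.499]
force: [-0.5, -0.5, 5.3]
width: 14.8
```

```bash
python3 - <<'E'
from h import *
goto([425.3,294.5,23]);print(read_state()['torque'])
E
```

```text
at [426.4 295.   24. ] rot [179.9  -0.   85.9] t 4.7 w 14.8 F [-0.5 -0.5  5.3]
total slide if no turn: [-0.6 -1.1  1. ]  in final axes:   turn [0. 0. 0.]
[-0.1589208   0.06688504  0.05133626]
```

{"fn": "play_rows", "kwargs": {"targets": [{"slide": [0, 0, -4], "turn": [0, 0, 0], "hand": 0}, {"slide": [0, 0, -4], "turn": [0, 0, 0], "hand": 0}, {"slide": [0, 1, -4], "turn": [0, 0, 0], "hand": 0}]}}

```text
clock: 5.08
eef_pos: [427.4, 294.9, 35.3]
tool_rot: [3.141, -0.0, 1.499]
force: [3.9, -0.4, -6.7]
width: 15.0
```

{"fn": "play_rows", "kwargs": {"targets": [{"slide": [0, 1, -4], "turn": [0, 0, 0], "hand": 0}, {"slide": [0, 2, -4], "turn": [0, 0, 0], "hand": 0}, {"slide": [0, 2, -5], "turn": [0, 0, 0], "hand": 0}]}}

```text
clock: 5.45
eef_pos: [433.3, 294.3, 48.8]
tool_rot: [3.14, -0.001, 1.498]
force: [6.7, -1.5, -3.9]
width: 14.5
```

```bash
python3 - <<'E'
from h import *
im,d,c=wsnap('w7.png'); goto([425.3,294.5,23])
E
```

```text
cal drift 0.3223816165949245
at [435.8 294.4  49.5] rot [179.7  -0.2  85.7] t 5.55 w 14.1 F [ 7.9 -1.5 -3.6]
total slide if no turn: [ -0.8 -10.7  26.5]  in final axes:   turn [0. 0. 0.]
```

View pics/w7.png

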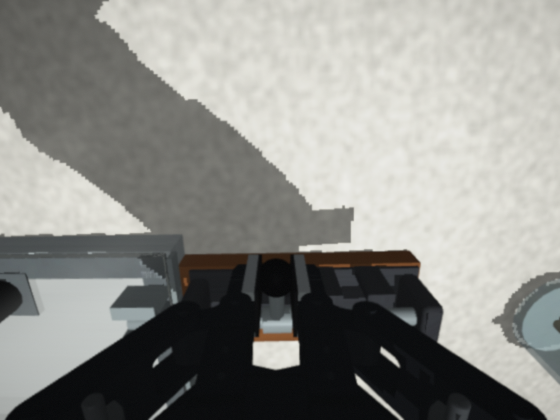

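{"fn": "play_rows", "kwargs": {"targets": [{"slide": [0, 1, -3.5], "turn": [6.5, 0, 0], "hand": 0}, {"slide": [0, 0.5, -4], "turn": [6.5, 0, 0], "hand": 0}]}}

```text
clock: 5.8
eef_pos: [437.4, 294.9, 56.9]
tool_rot: [-2.918, -0.003, 1.497]
force: [9.1, -0.1, -7.4]
width: 14.3
```

```bash
python3 - <<'E'
from h import *
im,d,c=wsnap('w8.png'); goto([425.3,294.5,23])
E
```

```text
cal drift 1.8953341181613723
at [437.2 293.4  56.3] rot [-1.67e+02 -1.00e-01  8.55e+01] t 5.9 w 14.3 F [ 3.8 -2.5 -2.2]
total slide if no turn: [ 0.1 -4.2 35.1]  in final axes:   turn [0. 0. 0.]
```

View pics/w8.png

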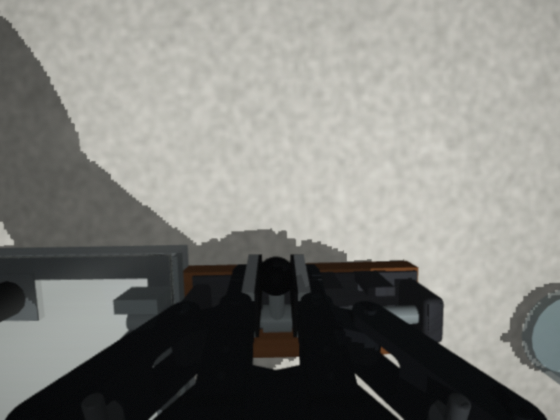

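```bash
cat >> h.py <<'E'
def ball_angle(c,u,v,piv=(470.3,292.6)):
    # plane: vertical, through pivot, along case x ; find a minimising pixel distance
    best=[]
    ax=np.array([np.cos(np.radians(-3.7)),np.sin(np.radians(-3.7))])
    for a in np.arange(0,1.36,.01):
        xy=np.array(piv)-ax*45*np.cos(a); p=w2px(c,[xy[0],xy[1],45+45*np.sin(a)])
        best.append((abs(p[1]-v),a,p[0],xy[0],45+45*np.sin(a)))
    return min(best)
E
python3 - <<'E'
from h import *
for f,u,v in (('w3',276,221),('w6',274,293),('w7',275,278),('w8',277,277)): print(f,np.round(ball_angle(lc(f),u,v),3), w2px(lc(f),[470.3,292.6,45]))
E
```

```text
w3 [  0.429   0.    276.586 425.394  45.   ] [276.78206485 274.99858488]
w6 [2.78000e-01 1.00000e-02 2.75005e+02 4.25396e+02 4.54500e+01] [275.70953378 369.35679746]
w7 [2.19000e-01 4.90000e-01 2.73944e+02 4.30678e+02 6.61780e+01] [274.88223978 318.76940125]
w8 [1.11000e-01 7.30000e-01 2.75828e+02 4.36837e+02 7.50090e+01] [276.5706056  317.89912841]
```

{"fn": "play_rows", "kwargs": {"targets": [{"slide": [0, -0.5, -4], "turn": [6, 0, 0], "hand": 0}, {"slide": [0, -0.5, -4], "turn": [6, 0, 0], "hand": 0}, {"slide": [0, 0, 0], "turn": [0, 0, 0], "hand": 0}]}}

```text
clock: 6.28
eef_pos: [439.2, 292.9, 62.3]
tool_rot: [-2.712, 0.0, 1.495]
force: [7.9, -1.6, -6.6]
width: 14.2
```

```bash
python3 - <<'E'
from h import *
im,d,c=wsnap('w9.png'); goto([425.3,294.5,23])
E
```

```text
cal drift 0.33561358073308156
at [439.1 292.9  62.3] rot [-155.5    0.    85.7] t 6.38 w 14.7 F [ 9.4 -1.6 -8.5]
total slide if no turn: [ 0.6  3.6 41.5]  in final axes:   turn [0. 0. 0.]
```

View pics/w9.png

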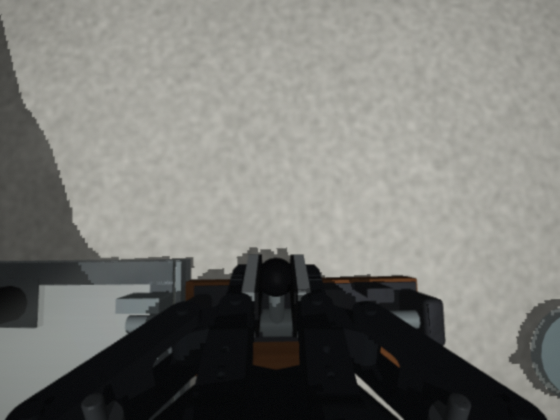

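```bash
python3 - <<'E'
from h import *
print(np.round(ball_angle(lc('w9'),277,277),3))
E
```

```text
[2.54000e-01 8.70000e-01 2.76745e+02 4.41343e+02 7.93950e+01]
```

{"fn": "play_rows", "kwargs": {"targets": [{"slide": [0, 3, -5.5], "turn": [6, 0, 0], "hand": 0}, {"slide": [0, 0, 0], "turn": [0, 0, 0], "hand": 0}]}}

```text
clock: 6.62
eef_pos: [442.1, 292.7, 65.9]
tool_rot: [-2.604, 0.002, 1.497]
force: [4.8, -1.5, -6.4]
width: 14.6
```

{"fn": "play_rows", "kwargs": {"targets": [{"slide": [10, 0, 0], "turn": [0, 0, 0], "hand": 0}, {"slide": [10, 0, 0], "turn": [0, 0, 0], "hand": 0}, {"slide": [0, 0, 0], "turn": [0, 0, 0], "hand": 0}]}}

```text
clock: 7.0
eef_pos: [443.3, 314.5, 66.1]
tool_rot: [-2.609, -0.0, 1.5]
force: [6.7, 1.4, -9.3]
width: 14.4
```

```bash
python3 - <<'E'
from h import *
im,d,c=wsnap('w10.png'); goto([425.3,294.5,23])
E
```

```text
cal drift 0.017347708734178013
at [443.4 314.2  66.1] rot [-149.5   -0.    85.9] t 7.1 w 14.0 F [ 8.   0.4 -9.1]
total slide if no turn: [-21.    7.6  45.6]  in final axes:   turn [0. 0. 0.]
```

View pics/w10.png

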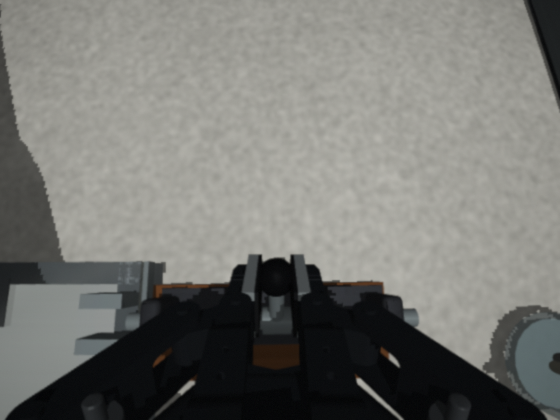

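{"fn": "play_rows", "kwargs": {"targets": [{"slide": [10, 0, 0], "turn": [0, 0, 0], "hand": 0}, {"slide": [8, 0, 0], "turn": [0, 0, 0], "hand": 0}, {"slide": [6, 0, 0], "turn": [0, 0, 0], "hand": 0}, {"slide": [0, 0, 0], "turn": [0, 0, 0], "hand": 0}]}}

```text
clock: 7.6
eef_pos: [444.5, 336.6, 66.0]
tool_rot: [-2.607, 0.002, 1.5]
force: [6.0, -2.2, -8.9]
width: 14.3
```

{"fn": "play_rows", "kwargs": {"targets": [{"slide": [0.5, -1, 4.5], "turn": [-6, 0, 0], "hand": 0}, {"slide": [0, 0.5, 3], "turn": [-6, 0, 0], "hand": 0}, {"slide": [0, 0, 3], "turn": [-6, 0, 0], "hand": 0}, {"slide": [0, 0, 3.5], "turn": [-6, 0, 0], "hand": 0}, {"slide": [0, -0.5, 3.5], "turn": [-6, 0, 0], "hand": 0}]}}

```text
clock: 8.22
eef_pos: [439.2, 336.9, 52.2]
tool_rot: [-3.133, -0.001, 1.497]
force: [15.1, -7.0, -11.8]
width: 14.3
```

```bash
python3 - <<'E'
from h import *
im,d,c=wsnap('w11.png'); goto([425.3,294.5,23])
E
```

```text
cal drift 2.822748511256677
at [435.4 337.1  52. ] rot [-1.793e+02  1.000e-01  8.610e+01] t 8.32 w 14.2 F [ 9.3 -4.8 -7.8]
total slide if no turn: [-43.1  -6.8  29.1]  in final axes:   turn [0. 0. 0.]
```

View pics/w11.png

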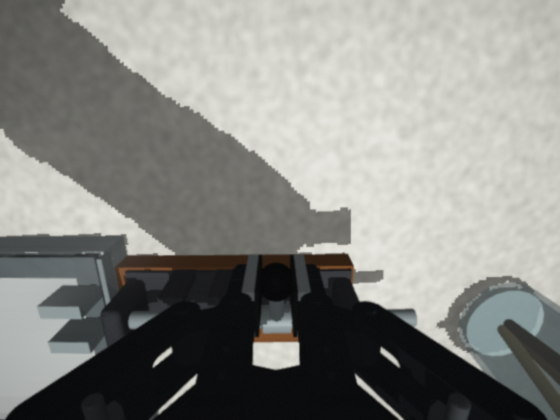

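{"fn": "play_rows", "kwargs": {"targets": [{"slide": [-0.5, -2.5, 5], "turn": [0, 0, 0], "hand": 0}, {"slide": [-0.5, -2, 6], "turn": [0, 0, 0], "hand": 0}, {"slide": [0, -2, 6], "turn": [0, 0, 0], "hand": 0}, {"slide": [0, -1, 6], "turn": [0, 0, 0], "hand": 0}, {"slide": [0, 0, 0], "turn": [0, 0, 0], "hand": 0}]}}

```text
clock: 8.95
eef_pos: [423.5, 337.9, 27.9]
tool_rot: [-3.117, 0.003, 1.501]
force: [-6.0, -1.9, 1.9]
width: 14.7
```

```bash
python3 - <<'E'
from h import *
im,d,c=wsnap('w12.png'); goto([425.3,294.5,23])
E
```

```text
cal drift 0.03703343591820385
at [423.5 337.9  27.9] rot [-178.6    0.2   86. ] t 9.05 w 14.2 F [-4.9 -1.3  2.6]
total slide if no turn: [-43.2   5.    4.9]  in final axes:   turn [0. 0. 0.]
```

View pics/w12.png

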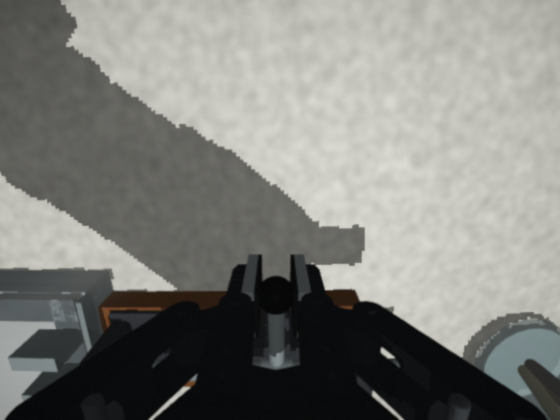

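The handle looks level at the drawn position. I release it, back out upward and check.

{"fn": "play_rows", "kwargs": {"targets": [{"slide": [0, 0, 0], "turn": [0, 0, 0], "hand": 40}, {"slide": [0, 0, 0], "turn": [0, 0, 0], "hand": 40}, {"slide": [0, 0, -30], "turn": [0, 0, 0], "hand": 40}, {"slide": [0, 0, -50], "turn": [-1.4, 0, 0], "hand": 50}, {"slide": [0, 0, 0], "turn": [0, 0, 0], "hand": 60}]}}

```text
clock: 9.68
eef_pos: [431.9, 340.5, 112.0]
tool_rot: [3.129, -0.006, 1.5]
force: [0.3, 0.5, -1.0]
width: 60.0
```

```bash
python3 - <<'E'
from h import *
im,d,c=wsnap('w13.png'); goto([449,126,41],Rdown(86.3))
E
```

```text
cal drift 1.0740273294009057
at [430.2 338.6 109. ] rot [ 1.796e+02 -1.000e-01  8.590e+01] t 9.78 w 60.3 F [0.3 0.4 0.4]
total slide if no turn: [-210.8   33.3   68. ]  in final axes: [-210.9   32.4   68. ]  turn [ 0.45 -0.07 -0.39]
```

View pics/w13.png

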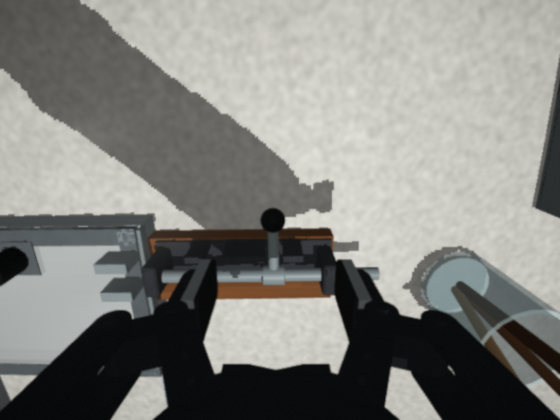

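```bash
python3 - <<'E'
from h import *
c=lc('w13'); print(px2w(c,272,220,45), px2w(c,11,263,61), px2w(c,273,277,45))
E
```

```text
[427.81237694 338.39043612  45.        ] [441.3760338  149.01990014  61.        ] [474.74207574 335.62398121  45.        ]
```

{"fn": "play_rows", "kwargs": {"targets": [{"slide": [-55, 8, 0], "turn": [0, 0, 0], "hand": 60}, {"slide": [-55, 8, 0], "turn": [0, 0, 0], "hand": 60}, {"slide": [-55, 8, 0], "turn": [0, 0, 0], "hand": 60}, {"slide": [-46, 8, 0], "turn": [0, 0, 0], "hand": 60}, {"slide": [0, 0, 0], "turn": [0, 0, 0], "hand": 60}]}}

```text
clock: 10.4
eef_pos: [446.2, 120.5, 107.6]
tool_rot: [3.138, 0.003, 1.492]
force: [0.4, 0.8, -0.9]
width: 60.4
```

```bash
python3 - <<'E'
from h import *
im,d,c=wsnap('w14.png'); goto([449,126,41],Rdown(86.3)); print(w2px(c,[449,126,61]))
E
```

```text
cal drift 0.6752622350423962
at [446.6 125.2 107.9] rot [179.7  -0.   85.8] t 10.5 w 59.8 F [-1.2  0.7 -1. ]
total slide if no turn: [ 1.   2.  66.9]  in final axes: [ 1.   2.3 66.9]  turn [ 0.31  0.   -0.47]
[278.26588875 237.62479524]
```

View pics/w14.png

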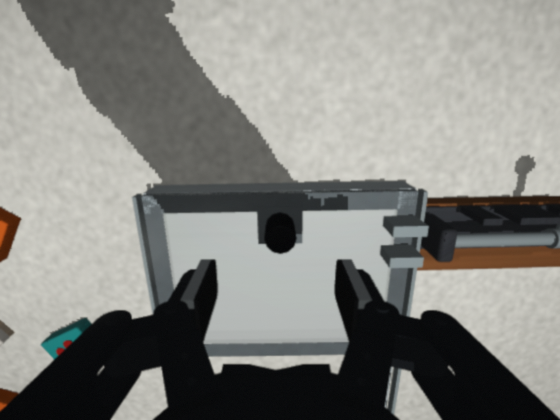

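{"fn": "play_rows", "kwargs": {"targets": [{"slide": [1, 2, 35], "turn": [0, 0, 0], "hand": 60}, {"slide": [0, 0, 30], "turn": [0, 0, 0], "hand": 50}, {"slide": [0, 0, 0], "turn": [0, 0, 0], "hand": 40}]}}

```text
clock: 10.88
eef_pos: [447.5, 127.5, 41.9]
tool_rot: [3.139, 0.001, 1.502]
force: [-0.3, 0.3, 0.6]
width: 39.9
```

{"fn": "play_rows", "kwargs": {"targets": [{"slide": [0, 0, 0], "turn": [0, 0, 0], "hand": 10}, {"slide": [0, 0, 0], "turn": [0, 0, 0], "hand": 10}, {"slide": [0, 0, 0], "turn": [0, 0, 0], "hand": 10}, {"slide": [0, 0, 0], "turn": [0, 0, 0], "hand": 10}]}}

```text
clock: 11.38
eef_pos: [449.3, 126.0, 44.4]
tool_rot: [3.134, 0.0, 1.499]
force: [-2.1, -2.5, 4.3]
width: 19.7
```

{"fn": "play_rows", "kwargs": {"targets": [{"slide": [0, 25, 0], "turn": [0, 0, 0], "hand": 10}, {"slide": [0.5, 35, 0], "turn": [0, 0, 0], "hand": 10}, {"slide": [0, 35, 0], "turn": [0, 0, 0], "hand": 10}, {"slide": [0.5, 35, 0], "turn": [0, 0, 0], "hand": 10}, {"slide": [0, 21, 0], "turn": [0, 0, 0], "hand": 10}]}}

```text
clock: 12.0
eef_pos: [599.4, 117.3, 44.5]
tool_rot: [3.138, -0.001, 1.499]
force: [-36.2, 8.8, 18.7]
width: 19.2
```

{"fn": "play_rows", "kwargs": {"targets": [{"slide": [0, 1, 0], "turn": [0, 0, 0], "hand": 10}, {"slide": [0, 0, 0], "turn": [0, 0, 0], "hand": 10}]}}

```text
clock: 12.25
eef_pos: [599.0, 117.4, 44.5]
tool_rot: [3.139, -0.001, 1.5]
force: [-4.5, 2.2, -1.2]
width: 19.5
```

{"fn": "play_rows", "kwargs": {"targets": [{"slide": [0, 0, 0], "turn": [0, 0, 0], "hand": 60}, {"slide": [0, 0, 0], "turn": [0, 0, 0], "hand": 60}, {"slide": [0, 0, -40], "turn": [0, 0, 0], "hand": 70}, {"slide": [-30, -15, -45], "turn": [0, 0, 0], "hand": 80}, {"slide": [-55, -25, -45], "turn": [0, 0, 0], "hand": 80}]}}

```text
clock: 12.88
eef_pos: [560.8, 44.4, 169.1]
tool_rot: [3.13, -0.001, 1.502]
force: [1.1, -1.3, 1.3]
width: 80.3
```

{"fn": "play_rows", "kwargs": {"targets": [{"slide": [-60, -20, -10], "turn": [0, 0, 0], "hand": 80}, {"slide": [-60, -20, 0], "turn": [0, 0, 0], "hand": 80}, {"slide": [-60, -20, 0], "turn": [0, 0, 0], "hand": 80}, {"slide": [-60, -10, 0], "turn": [0, 0, 0], "hand": 80}, {"slide": [-40, -5, 0], "turn": [0, 0, 0], "hand": 80}]}}

```text
clock: 13.5
eef_pos: [464.9, -231.4, 176.9]
tool_rot: [3.133, 0.002, 1.496]
force: [0.3, -0.2, 0.0]
width: 80.0
```

```bash
python3 - <<'E'
from h import *
im,d,c=wsnap('w15.png'); goto([449,126,41],Rdown(86.3))
snap('top','top1.png')
E
```

```text
cal drift 3.3861934201914323
at [ 464.3 -234.2  176.7] rot [179.5   0.2  85.4] t 13.6 w 80.3 F [ 0.2 -1.3  0.1]
total slide if no turn: [358.3 -45.5 133.9]  in final axes: [358.4 -38.5 135.7]  turn [ 0.49  0.23 -0.93]
```

View pics/w15.png

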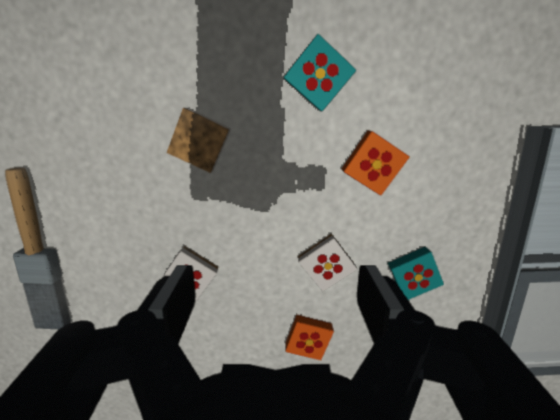

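View pics/top1.png

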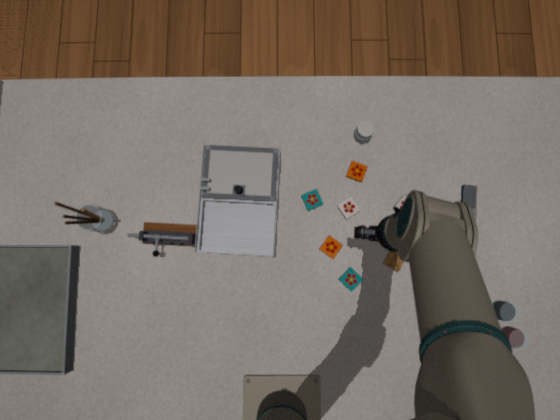

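```bash
cat >> h.py <<'E'
def tiles_w(im,c,z=16):
    hsv=cv2.cvtColor(im,cv2.COLOR_BGR2HSV); H,S,V=[hsv[...,i].astype(int) for i in range(3)]
    out=[]
    for n,m in (('cork',(S>90)&(H>8)&(H<22)&(V<170)),('red',(S>150)&((H<5)|(H>174)))):
        m=cv2.morphologyEx(m.astype(np.uint8),cv2.MORPH_CLOSE,np.ones((9,9)))
        cs,_=cv2.findContours(m,cv2.RETR_EXTERNAL,cv2.CHAIN_APPROX_NONE)
        for k in cs:
            if cv2.contourArea(k)<150: continue
            P=np.array([px2w(c,u,v,z)[:2] for u,v in k[:,0]],np.float32); r=cv2.minAreaRect(P)
            print(n,cv2.boundingRect(k),np.round(r[0],1),np.round(r[1],1),round(r[2],1))
E
python3 - <<'E'
from h import *
im,d,c=wsnap('w16.png'); tiles_w(im,c)
cv2.imwrite('pics/w16z.png',cv2.resize(im[90:340,140:440],None,fx=2.4,fy=2.4,interpolation=cv2.INTER_CUBIC))
E
```

```text
cal drift 0.318054673162834
cork (276, 314, 49, 46) [ 652.3 -211.9] [51.3 57.4] 68.0
cork (0, 166, 32, 86) [ 466.9 -511.2] [28.6 97.1] 82.6
cork (332, 130, 68, 64) [ 443.6 -136.7] [50.9 47.7] 53.9
cork (157, 106, 61, 64) [ 407.8 -309.6] [46.7 46.6] 59.7
red (288, 332, 25, 20) [ 659.5 -211.8] [29.6 29.2] 85.6
red (395, 264, 28, 25) [576.6 -84.8] [29.7 30.6] 4.7
red (305, 254, 28, 24) [ 555.9 -186.3] [30.2 28.8] 85.7
red (351, 148, 31, 31) [ 444.8 -136. ] [29.6 30.2] 88.0
red (293, 52, 35, 37) [ 355.8 -187.9] [31.  30.4] 86.0
```

View pics/w16z.png

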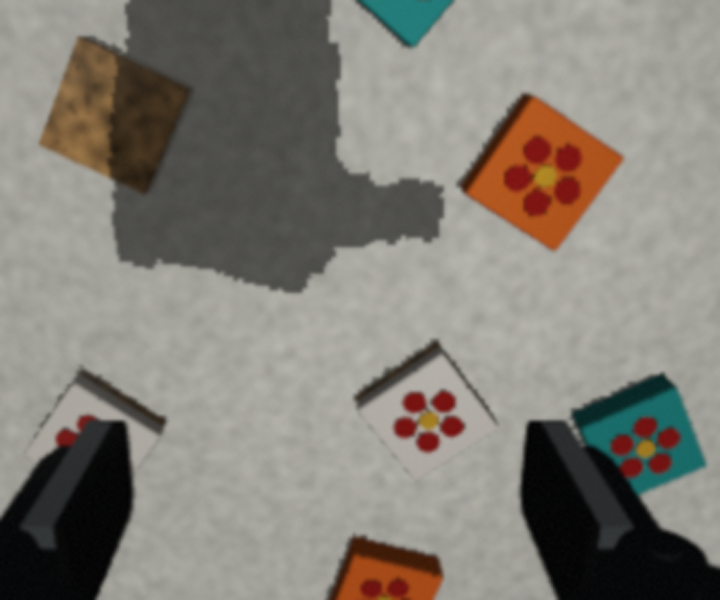

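```bash
python3 - <<'E'
from h import *
c=lc('w16'); f=lambda u,v: px2w(c,u/2.4+140,v/2.4+90,16)[:2]
def quad(n,P):
    Q=[f(*p) for p in P]
    for i in range(4):
        e=Q[(i+1)%4]-Q[i]; print(n,np.round(Q[i],1),round(np.linalg.norm(e),1),round(np.degrees(np.arctan2(e[1],e[0]))%90,1))
    print(np.mean(Q,0))
quad('A',[(439,352),(497,424),(416,478),(357,408)])
quad('cork',[(82,37),(191,90),(148,193),(40,143)])
e=f(84,382)-f(163,430); print('B edge',np.linalg.norm(e),np.degrees(np.arctan2(e[1],e[0]))%90, f(84,382),f(163,430))
E
```

```text
A [ 521.1 -180.6] 46.4 34.1
A [ 559.6 -154.6] 46.6 34.2
A [ 585.8 -193.1] 47.1 33.2
A [ 546.4 -218.9] 45.9 33.4
[ 553.2225645 -186.8110789]
cork [ 376.5 -316.6] 46.5 59.7
cork [ 400.  -276.5] 46.3 59.8
cork [ 440.1 -299.8] 47.8 59.8
cork [ 416.1 -341.1] 46.5 58.3
[ 408.17559736 -308.4985695 ]
B edge 42.25793906364794 50.18168580996837 [ 524.19808098 -342.16597542] [ 551.25817383 -309.70854501]
```

```bash
cat >> h.py <<'E'
def plan(pos,R,n,s=None):
    s=s or read_state(); T=toolR(s); p=np.array(s['eef_pos'],float)
    tr=(T.inv()*R).as_rotvec(); d=(np.array(pos)-p)/n
    for i in range(n):
        print('slide',np.round(T.inv().apply(d),1),'turn',np.round(np.degrees(tr)/n,1)); T=T*Ro.from_rotvec(tr/n)
E
python3 - <<'E'
from h import *
print(np.round(read_state()['qpos'],2)); goto([554.5,-187.5,70]); plan([554.5,-187.5,70],Rdown(123.7),4)
E
```

```text
[ 0.54  0.52 -0.2   1.94  0.15  0.69  1.75]
at [ 466.2 -227.1  176.5] rot [179.5  -0.   85.9] t 13.75 w 80.0 F [ 1.  -0.2  0.7]
total slide if no turn: [ 45.8  84.4 107.3]  in final axes:   turn [0. 0. 0.]
slide [11.4 21.1 26.8] turn [ 0.1  0.  -9.4]
slide [ 7.8 22.7 26.8] turn [ 0.1  0.  -9.4]
slide [ 3.9 23.8 26.7] turn [ 0.1  0.  -9.4]
slide [-0.  24.1 26.7] turn [ 0.1  0.  -9.4]
```

{"fn": "play_rows", "kwargs": {"targets": [{"slide": [11.5, 21, 27], "turn": [0.1, 0, -9.5], "hand": 80}, {"slide": [8, 22.5, 27], "turn": [0.1, 0, -9.5], "hand": 80}, {"slide": [4, 24, 27], "turn": [0.1, 0, -9.5], "hand": 80}, {"slide": [0, 24, 27], "turn": [0.1, 0, -9.5], "hand": 80}, {"slide": [0, 0, 0], "turn": [0, 0, 0], "hand": 80}]}}

```text
clock: 14.38
eef_pos: [554.3, -183.7, 66.8]
tool_rot: [-3.141, -0.001, 2.167]
force: [0.0, 0.7, 0.5]
width: 79.8
```

```bash
python3 - <<'E'
from h import *
im,d,c=wsnap('w17.png'); tiles_w(im,c); goto([554.5,-187.5,3],Rdown(123.7));print(np.round(read_state()['qpos'],2))
E
```

```text
cal drift 0.41430923442862877
cork (178, 290, 37, 55) [ 648.2 -191.9] [52.6 20.9] 13.9
cork (126, 289, 26, 25) [ 657.3 -237.7] [ 6.4 29.6] 83.0
cork (418, 111, 46, 53) [ 442.1 -133.2] [30.5 26.7] 52.8
cork (47, 91, 15, 16) [ 557.3 -345.6] [8.6 9. ] 55.6
cork (385, 89, 84, 96) [ 446.9 -153.2] [65.6 38. ] 6.7
red (346, 308, 27, 33) [584.4 -88.7] [31.7 16.5] 57.3
red (249, 209, 47, 42) [ 553.8 -187.3] [29.9 31.4] 31.1
red (414, 113, 50, 52) [ 444.2 -133.9] [31.6 31. ] 35.4
red (30, 74, 51, 53) [ 556.8 -344.4] [31.4 30.8] 13.5
at [ 553.2 -186.6   68.8] rot [-1.799e+02  1.000e-01  1.239e+02] t 14.47 w 80.1 F [0.6 0.2 0.7]
total slide if no turn: [-1.4  0.7 65.8]  in final axes: [-1.5  0.6 65.8]  turn [-0.08  0.08  0.19]
[ 0.47  0.77 -0.31  1.83  0.38  0.6   2.09]
```

View pics/w17.png

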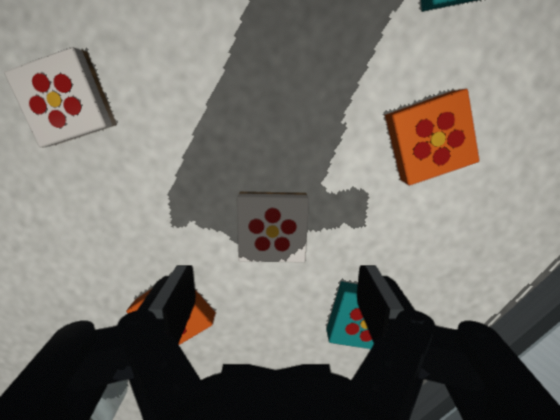

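{"fn": "play_rows", "kwargs": {"targets": [{"slide": [-1, 0.5, 35], "turn": [0, 0, 0], "hand": 75}, {"slide": [0, 0, 22], "turn": [0, 0, 0], "hand": 70}, {"slide": [0, 0, 7], "turn": [0, 0, 0], "hand": 70}, {"slide": [0, 0, 0], "turn": [0, 0, 0], "hand": 70}]}}

```text
clock: 14.98
eef_pos: [554.5, -188.7, 5.4]
tool_rot: [-3.141, 0.003, 2.162]
force: [0.1, -0.1, 0.1]
width: 69.9
```

{"fn": "play_rows", "kwargs": {"targets": [{"slide": [0, 0, 0], "turn": [0, 0, 0], "hand": 40}, {"slide": [0, 0, 0], "turn": [0, 0, 0], "hand": 40}, {"slide": [0, 0, 0], "turn": [0, 0, 0], "hand": 40}, {"slide": [0, 0, 0], "turn": [0, 0, 0], "hand": 40}]}}

```text
clock: 15.48
eef_pos: [555.2, -188.6, 6.3]
tool_rot: [3.141, 0.004, 2.162]
force: [-1.3, -0.0, 6.6]
width: 45.9
```

```bash
sed -i 's/^ORG=.*/ORG=np.array([499.,123.3]); YAW=-3.6/' h.py; python3 - <<'E'
from h import *
s=read_state(); s=dict(s); p=np.array(s['eef_pos']); p[2]=80; s['eef_pos']=p
t=case2w(32,-45,80); print(t); plan(t,Rdown(86.4),5,s)
E
```

```text
[528.11128193  76.3795006   80.        ]
slide [47.  25.1 -0.2] turn [0.  0.  7.5]
slide [49.9 18.7 -0.1] turn [0.  0.  7.5]
slide [51.9 12.  -0.1] turn [0.  0.  7.5]
slide [53.   5.2 -0.1] turn [0.  0.  7.5]
slide [53.2 -1.8 -0. ] turn [0.  0.  7.5]
```

{"fn": "play_rows", "kwargs": {"targets": [{"slide": [0, 0, -10], "turn": [0, 0, 0], "hand": 35}, {"slide": [0, 0, -30], "turn": [0, 0, 0], "hand": 35}, {"slide": [0, 0, -35], "turn": [0, 0, 0], "hand": 35}, {"slide": [0, 0, 0], "turn": [0, 0, 0], "hand": 35}]}}

```text
clock: 15.98
eef_pos: [556.6, -188.8, 82.9]
tool_rot: [3.138, 0.007, 2.162]
force: [-0.1, -0.4, -1.8]
width: 45.8
```

{"fn": "play_rows", "kwargs": {"targets": [{"slide": [47, 25, 0], "turn": [0, 0, 7.5], "hand": 35}, {"slide": [50, 18.5, 0], "turn": [0, 0, 7.5], "hand": 35}, {"slide": [52, 12, 0], "turn": [0, 0, 7.5], "hand": 35}, {"slide": [53, 5, 0], "turn": [0, 0, 7.5], "hand": 35}, {"slide": [53, -2, 0], "turn": [0, 0, 7.5], "hand": 35}]}}

```text
clock: 16.6
eef_pos: [525.8, 78.1, 78.6]
tool_rot: [-3.141, 0.002, 1.504]
force: [0.8, 1.2, -0.9]
width: 46.0
```

{"fn": "play_rows", "kwargs": {"targets": [{"slide": [0, 0, 0], "turn": [0, 0, 0], "hand": 35}]}}

```text
clock: 16.73
eef_pos: [525.3, 83.5, 78.7]
tool_rot: [-3.141, -0.001, 1.518]
force: [-0.0, -0.0, -1.9]
width: 46.4
```

```bash
python3 - <<'E'
from h import *
im,d,c=wsnap('w18.png'); goto(case2w(32,-45,13),Rdown(86.4));print(np.round(read_state()['qpos'],2))
for p in [(-69,-98),(-69,98),(69,-98),(69,98)]: print(w2px(c,case2w(*p,26)))
E
```

```text
cal drift 0.7911332956716137
at [526.   77.2  78.6] rot [-180.     0.2   86.6] t 16.82 w 46.0 F [ 0.3 -0.1 -1.4]
total slide if no turn: [-0.5  2.2 65.6]  in final axes: [-0.7  2.2 65.6]  turn [-0.03  0.16  0.17]
[-0.15  0.69 -0.08  1.97  0.11  0.48  1.2 ]
[180.22706986  76.61993164]
[506.28522638  81.10695682]
[196.9149719  281.29517101]
[463.23296699 282.11386472]
```

View pics/w18.png

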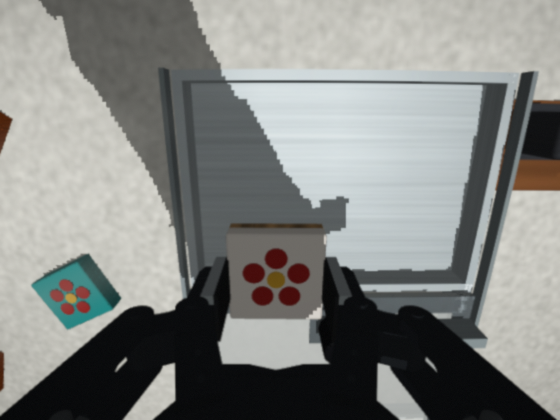

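{"fn": "play_rows", "kwargs": {"targets": [{"slide": [-0.5, 2, 35], "turn": [0, 0, 0], "hand": 35}, {"slide": [0, 0, 22], "turn": [0, 0, 0], "hand": 35}, {"slide": [0, 0, 6], "turn": [0, 0, 0], "hand": 35}, {"slide": [0, 0, 0], "turn": [0, 0, 0], "hand": 35}]}}

```text
clock: 17.32
eef_pos: [528.6, 74.5, 15.9]
tool_rot: [-3.142, 0.003, 1.506]
force: [0.1, 0.7, -0.6]
width: 46.1
```

{"fn": "play_rows", "kwargs": {"targets": [{"slide": [0, 0, 2.5], "turn": [0, 0, 0], "hand": 35}, {"slide": [0, 0, 0], "turn": [0, 0, 0], "hand": 35}]}}

```text
clock: 17.58
eef_pos: [529.0, 75.7, 14.0]
tool_rot: [3.14, 0.002, 1.508]
force: [0.4, -0.2, 0.1]
width: 46.1
```

{"fn": "play_rows", "kwargs": {"targets": [{"slide": [0, 0, 0], "turn": [0, 0, 0], "hand": 62}, {"slide": [0, 0, 0], "turn": [0, 0, 0], "hand": 62}, {"slide": [0, 0, -25], "turn": [0, 0, 0], "hand": 62}, {"slide": [0, 0, -40], "turn": [0, 0, 0], "hand": 70}, {"slide": [0, 0, -40], "turn": [0, 0, 0], "hand": 80}]}}

```text
clock: 18.2
eef_pos: [528.3, 76.0, 119.5]
tool_rot: [3.142, 0.002, 1.508]
force: [1.2, 0.8, -0.7]
width: 80.1
```

```bash
python3 - <<'E'
from h import *
im,d,c=wsnap('w19.png'); tiles_w(im,c,22); print(case2w(32,-45)); goto([557,-345,70]); plan([557,-345,70],Rdown(86.4),5)
c=lc('w17'); Q=[px2w(c,*p,16)[:2] for p in [(8,73),(78,48),(115,127),(42,146)]]
for i in range(4): e=Q[(i+1)%4]-Q[i]; print(np.linalg.norm(e),np.degrees(np.arctan2(e[1],e[0]))%90)
E
```

```text
cal drift 1.954865042994271
cork (0, 306, 40, 54) [ 650.9 -190.7] [39.5 62.2] 68.6
cork (476, 141, 84, 26) [497.3 278.8] [72.4 20.4] 87.0
cork (0, 80, 55, 80) [ 447.4 -121.2] [45.1 50.7] 53.2
red (0, 327, 22, 24) [ 654.9 -201.7] [21.8 30.5] 68.5
red (87, 249, 31, 27) [571.5 -80. ] [29.2 20. ] 59.0
red (256, 187, 38, 35) [529.1  76.2] [30.1 30.5] 59.9
red (0, 102, 25, 39) [ 447.6 -126. ] [19.6 30.5] 71.1
[528.11128193  76.3795006    0.        ]
at [531.4  76.6 122.4] rot [179.5   0.   86.4] t 18.3 w 79.8 F [0.7 0.4 0.3]
total slide if no turn: [-419.1   51.5   52.9]  in final axes:   turn [0. 0. 0.]
slide [-83.8  10.3  10.6] turn [0.1 0.  0. ]
slide [-83.8  10.3  10.6] turn [0.1 0.  0. ]
slide [-83.8  10.3  10.5] turn [0.1 0.  0. ]
slide [-83.8  10.4  10.5] turn [0.1 0.  0. ]
slide [-83.8  10.4  10.5] turn [0.1 0.  0. ]
47.774748939517956 49.15009952379555
47.72625086213932 52.84661004497784
50.90807290676684 46.668605565886324
45.42280781822197 49.13925055537305
```

View pics/w19.png

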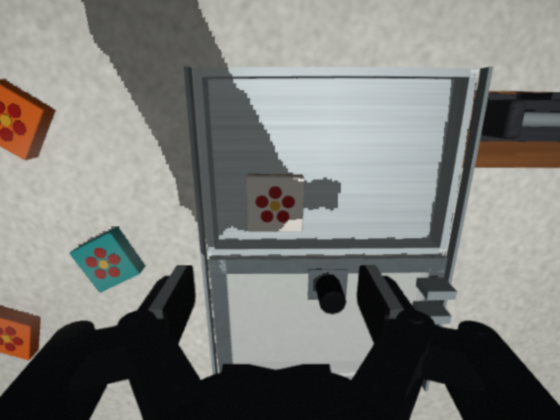

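```bash
python3 - <<'E'
from h import *
plan([557,-345,75],Rdown(49.5),8)
E
```

```text
slide [-52.4   6.4   6. ] turn [ 0.1 -0.   4.6]
slide [-51.7  10.6   6. ] turn [ 0.1 -0.   4.6]
slide [-50.7  14.8   6. ] turn [ 0.1 -0.   4.6]
slide [-49.3  18.8   6. ] turn [ 0.1 -0.   4.6]
slide [-47.6  22.7   6. ] turn [ 0.1 -0.   4.6]
slide [-45.7  26.5   6. ] turn [ 0.1 -0.   4.6]
slide [-43.4  30.1   6. ] turn [ 0.1 -0.   4.6]
slide [-40.8  33.5   6. ] turn [ 0.1 -0.   4.6]
```

{"fn": "play_rows", "kwargs": {"targets": [{"slide": [-52.5, 6.5, 0], "turn": [0, 0, 4.6], "hand": 80}, {"slide": [-51.5, 10.5, 0], "turn": [0, 0, 4.6], "hand": 80}, {"slide": [-50.5, 15, 5], "turn": [0, 0, 4.6], "hand": 80}, {"slide": [-49.5, 19, 8], "turn": [0, 0, 4.6], "hand": 80}, {"slide": [-47.5, 22.5, 8], "turn": [0, 0, 4.6], "hand": 80}]}}

```text
clock: 18.92
eef_pos: [544.3, -188.8, 97.3]
tool_rot: [3.141, 0.002, 1.104]
force: [1.1, 0.6, 0.2]
width: 79.6
```

{"fn": "play_rows", "kwargs": {"targets": [{"slide": [-45.5, 26.5, 8], "turn": [0.1, 0, 4.6], "hand": 80}, {"slide": [-43.5, 30, 8], "turn": [0.1, 0, 4.6], "hand": 80}, {"slide": [-41, 33.5, 8], "turn": [0.1, 0, 4.6], "hand": 80}, {"slide": [0, 0, 0], "turn": [0, 0, 0], "hand": 80}]}}

```text
clock: 19.42
eef_pos: [551.6, -351.9, 72.7]
tool_rot: [-3.139, 0.007, 0.858]
force: [-0.3, 0.9, -0.9]
width: 79.5
```

```bash
python3 - <<'E'
from h import *
im,d,c=wsnap('w20.png'); tiles_w(im,c); goto([557,-345,6],Rdown(49.5));print(np.round(read_state()['qpos'],2))
E
```

```text
cal drift 0.8439378283133436
cork (0, 226, 93, 98) [ 466.9 -508.8] [28.8 93. ] 85.1
cork (468, 175, 84, 83) [ 653.2 -214.7] [55.3 54.2] 68.5
cork (118, 0, 93, 66) [ 413.8 -313.1] [47.7 36.1] 58.4
red (260, 214, 44, 41) [ 558.  -346.1] [30.5 30.4] 49.5
red (497, 197, 45, 42) [ 658.8 -213. ] [31.8 30.5] 14.9
at [ 553.4 -345.2   73.2] rot [-1.797e+02  1.000e-01  4.960e+01] t 19.52 w 79.9 F [ 0.5  1.  -0.1]
total slide if no turn: [ 2.6  2.9 67.1]  in final axes: [ 2.5  2.6 67.2]  turn [-0.31  0.12  0.06]
[ 0.5   0.82  0.02  1.63 -0.02  0.7   1.39]
```

View pics/w20.png

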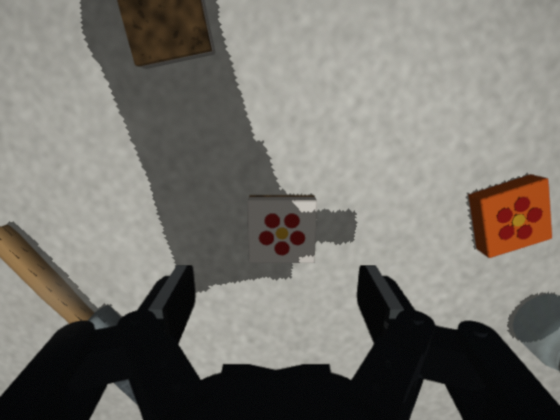

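{"fn": "play_rows", "kwargs": {"targets": [{"slide": [2.5, 3.5, 35], "turn": [-0.3, 0, 0], "hand": 75}, {"slide": [0, 0, 22], "turn": [0, 0, 0], "hand": 70}, {"slide": [0, 0, 8], "turn": [0, 0, 0], "hand": 70}, {"slide": [0, 0, 0], "turn": [0, 0, 0], "hand": 70}]}}

```text
clock: 20.02
eef_pos: [558.2, -345.3, 8.9]
tool_rot: [3.141, 0.002, 0.866]
force: [-0.2, -0.7, 0.2]
width: 69.9
```

{"fn": "play_rows", "kwargs": {"targets": [{"slide": [0, 0, 0], "turn": [0, 0, 0], "hand": 35}, {"slide": [0, 0, 0], "turn": [0, 0, 0], "hand": 35}, {"slide": [0, 0, 0], "turn": [0, 0, 0], "hand": 35}, {"slide": [0, 0, 0], "turn": [0, 0, 0], "hand": 35}]}}

```text
clock: 20.52
eef_pos: [559.2, -346.4, 10.9]
tool_rot: [3.138, 0.002, 0.866]
force: [-1.1, 0.1, 6.4]
width: 45.0
```

```bash
python3 - <<'E'
from h import *
s=read_state(); s=dict(s); p=np.array(s['eef_pos']);print(p); p[2]=80; s['eef_pos']=p
t=case2w(32,45,80); print(t); plan(t,Rdown(86.4),8,s)
E
```

```text
[ 559.15681722 -346.42772547   10.90360651]
[533.76242869 166.20190615  80.        ]
slide [ 46.7 -43.9  -0.3] turn [ 0.   0.  -4.6]
slide [ 50.1 -40.1  -0.2] turn [ 0.   0.  -4.6]
slide [ 53.2 -35.9  -0.2] turn [ 0.   0.  -4.6]
slide [ 55.9 -31.5  -0.2] turn [ 0.   0.  -4.6]
slide [ 58.2 -26.9  -0.1] turn [ 0.   0.  -4.6]
slide [ 60.2 -22.2  -0.1] turn [ 0.   0.  -4.6]
slide [ 61.8 -17.3  -0.1] turn [ 0.   0.  -4.6]
slide [ 63.  -12.3  -0. ] turn [ 0.   0.  -4.6]
```

Grip height 10.9 is shallow for a 16 mm tile. I reopen and go deeper.

{"fn": "play_rows", "kwargs": {"targets": [{"slide": [0, 0, 0], "turn": [0, 0, 0], "hand": 65}, {"slide": [0, 0, 3], "turn": [0, 0, 0], "hand": 65}, {"slide": [0, 0, 3], "turn": [0, 0, 0], "hand": 65}]}}

```text
clock: 20.9
eef_pos: [558.3, -345.8, 2.9]
tool_rot: [3.14, 0.002, 0.866]
force: [0.2, 0.4, 0.1]
width: 65.0
```

{"fn": "play_rows", "kwargs": {"targets": [{"slide": [0, 0, 0], "turn": [0, 0, 0], "hand": 35}, {"slide": [0, 0, 0], "turn": [0, 0, 0], "hand": 35}, {"slide": [0, 0, 0], "turn": [0, 0, 0], "hand": 35}, {"slide": [0, 0, 0], "turn": [0, 0, 0], "hand": 35}]}}

```text
clock: 21.4
eef_pos: [558.3, -345.9, 3.1]
tool_rot: [3.14, 0.002, 0.866]
force: [-0.1, 0.6, 0.0]
width: 46.4
```

{"fn": "play_rows", "kwargs": {"targets": [{"slide": [0, 0, -10], "turn": [0, 0, 0], "hand": 35}, {"slide": [0, 0, -30], "turn": [0, 0, 0], "hand": 35}, {"slide": [0, 0, -35], "turn": [0, 0, 0], "hand": 35}]}}

```text
clock: 21.78
eef_pos: [558.0, -345.4, 79.0]
tool_rot: [3.141, 0.002, 0.866]
force: [1.3, 0.5, 0.5]
width: 46.1
```

{"fn": "play_rows", "kwargs": {"targets": [{"slide": [46.5, -44, 0], "turn": [0, 0, -4.6], "hand": 35}, {"slide": [50, -40, 0], "turn": [0, 0, -4.6], "hand": 35}, {"slide": [53, -36, 0], "turn": [0, 0, -4.6], "hand": 35}, {"slide": [56, -31.5, 0], "turn": [0, 0, -4.6], "hand": 35}, {"slide": [58, -27, 0], "turn": [0, 0, -4.6], "hand": 35}]}}

```text
clock: 22.4
eef_pos: [542.7, -31.7, 78.2]
tool_rot: [3.139, 0.002, 1.27]
force: [0.7, 0.6, -1.3]
width: 46.0
```

{"fn": "play_rows", "kwargs": {"targets": [{"slide": [60, -22, 0], "turn": [0, 0, -4.6], "hand": 35}, {"slide": [61, -17, 0], "turn": [0, 0, -4.6], "hand": 35}, {"slide": [62, -12, 0], "turn": [0, 0, -4.6], "hand": 35}, {"slide": [0, 0, 0], "turn": [0, 0, 0], "hand": 35}]}}

```text
clock: 22.9
eef_pos: [532.8, 161.9, 77.7]
tool_rot: [3.14, -0.003, 1.519]
force: [0.0, -1.0, -0.4]
width: 46.1
```

```bash
python3 - <<'E'
from h import *
im,d,c=wsnap('w21.png'); goto(case2w(32,45,10),Rdown(86.4))
E
```

```text
cal drift 1.0093967025511574
at [533.4 154.3  77.3] rot [180.    0.2  86.5] t 23.0 w 45.9 F [-0.9 -0.8 -1.9]
total slide if no turn: [12.1 -0.4 67.3]  in final axes: [11.9 -0.4 67.3]  turn [0.04 0.17 0.1 ]
```

View pics/w21.png

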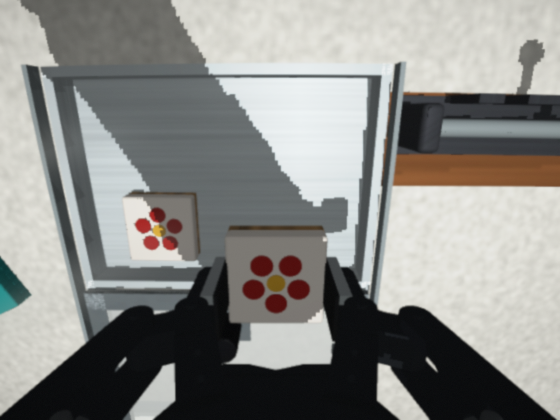

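{"fn": "play_rows", "kwargs": {"targets": [{"slide": [11, 0, 30], "turn": [0, 0, 0], "hand": 35}, {"slide": [0, 0, 22], "turn": [0, 0, 0], "hand": 35}, {"slide": [0, 0, 12], "turn": [0, 0, 0], "hand": 35}, {"slide": [0, 0, 0], "turn": [0, 0, 0], "hand": 35}]}}

```text
clock: 23.5
eef_pos: [534.0, 162.7, 12.4]
tool_rot: [-3.141, 0.004, 1.506]
force: [0.4, 0.1, -0.0]
width: 46.0
```

{"fn": "play_rows", "kwargs": {"targets": [{"slide": [0, 0, 2], "turn": [0, 0, 0], "hand": 35}, {"slide": [0, 0, 0], "turn": [0, 0, 0], "hand": 35}]}}

```text
clock: 23.75
eef_pos: [534.7, 164.4, 11.5]
tool_rot: [3.14, 0.002, 1.508]
force: [0.5, 0.4, -1.2]
width: 46.2
```

{"fn": "play_rows", "kwargs": {"targets": [{"slide": [0, 0, 0], "turn": [0, 0, 0], "hand": 62}, {"slide": [0, 0, 0], "turn": [0, 0, 0], "hand": 62}, {"slide": [0, 0, -25], "turn": [0, 0, 0], "hand": 62}, {"slide": [0, 0, -40], "turn": [0, 0, 0], "hand": 70}, {"slide": [0, 0, -40], "turn": [0, 0, 0], "hand": 80}]}}

```text
clock: 24.38
eef_pos: [533.9, 164.8, 116.9]
tool_rot: [-3.141, 0.003, 1.508]
force: [1.0, 0.3, -0.2]
width: 80.1
```

```bash
python3 - <<'E'
from h import *
im,d,c=wsnap('w22.png'); tiles_w(im,c,22); print(case2w(32,45)); goto([408,-309,100]); plan([408,-309,100],Rdown(59.7),8)
E
```

```text
cal drift 1.9691744488898166
cork (354, 138, 187, 29) [498.9 305.6] [150.5  21.8] 86.0
red (0, 249, 25, 30) [576.  -77.1] [22.5 30.5] 69.4
red (256, 191, 37, 34) [535.8 165.7] [30.1 28.9] 86.4
red (148, 188, 38, 35) [529.9  77.4] [29.9 30.5] 32.0
[533.76242869 166.20190615   0.        ]
at [537.  165.8 120. ] rot [179.6  -0.   86.4] t 24.48 w 80.1 F [0.9 0.7 0.3]
total slide if no turn: [-482.   -99.1   19. ]  in final axes:   turn [0. 0. 0.]
slide [-60.2 -12.4   2.4] turn [ 0.1 -0.   3.3]
slide [-60.9  -8.9   2.4] turn [ 0.1 -0.   3.3]
slide [-61.3  -5.3   2.4] turn [ 0.1 -0.   3.3]
slide [-61.5  -1.7   2.4] turn [ 0.1 -0.   3.3]
slide [-61.5   1.9   2.5] turn [ 0.1 -0.   3.3]
slide [-61.3   5.4   2.5] turn [ 0.1 -0.   3.3]
slide [-60.8   9.    2.5] turn [ 0.1 -0.   3.3]
slide [-60.2  12.5   2.5] turn [ 0.1 -0.   3.3]
```

View pics/w22.png

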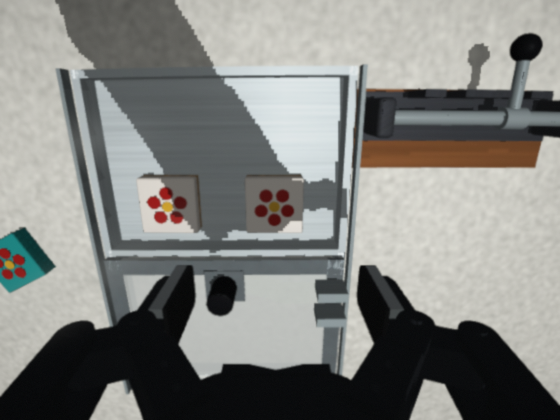

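{"fn": "play_rows", "kwargs": {"targets": [{"slide": [-60, -12.5, -8], "turn": [0, 0, 3.3], "hand": 80}, {"slide": [-61, -9, -8], "turn": [0, 0, 3.3], "hand": 80}, {"slide": [-61, -5.5, -8], "turn": [0, 0, 3.3], "hand": 80}, {"slide": [-61.5, -1.5, 0], "turn": [0, 0, 3.3], "hand": 80}, {"slide": [-61.5, 2, 0], "turn": [0, 0, 3.3], "hand": 80}]}}

```text
clock: 25.1
eef_pos: [453.0, -133.4, 140.4]
tool_rot: [3.141, 0.003, 1.219]
force: [1.1, 0.6, -0.8]
width: 79.9
```

{"fn": "play_rows", "kwargs": {"targets": [{"slide": [-61.5, 5.5, 0], "turn": [0.1, 0, 3.3], "hand": 80}, {"slide": [-61, 9, 0], "turn": [0.1, 0, 3.3], "hand": 80}, {"slide": [-60, 12.5, 0], "turn": [0.1, 0, 3.3], "hand": 80}, {"slide": [0, 0, 0], "turn": [0, 0, 0], "hand": 80}]}}

```text
clock: 25.6
eef_pos: [403.2, -316.0, 140.7]
tool_rot: [-3.138, 0.006, 1.037]
force: [-0.3, 0.1, 0.3]
width: 79.8
```

```bash
python3 - <<'E'
from h import *
im,d,c=wsnap('w23.png'); tiles_w(im,c); goto([408,-309,100],Rdown(59.7));print(np.round(read_state()['qpos'],2))
E
```

```text
cal drift 0.6666123080254351
cork (116, 299, 22, 19) [ 424.1 -504.8] [23.6 16.2] 88.5
cork (254, 179, 52, 50) [ 407.6 -309.7] [46.2 46.7] 59.7
cork (434, 112, 74, 61) [ 442.3 -138.5] [55.4 47.7] 53.7
red (457, 125, 36, 37) [ 445.8 -135.6] [30.9 30.5] 71.5
red (358, 60, 38, 42) [ 356.5 -188.7] [29.9 31.4] 62.4
at [ 405.4 -310.1  140.5] rot [-1.797e+02  1.000e-01  5.990e+01] t 25.7 w 79.9 F [ 0.5  0.5 -0.7]
total slide if no turn: [ 2.3  1.9 40.5]  in final axes: [ 2.2  1.7 40.5]  turn [-0.29  0.14  0.23]
[ 0.6   0.56 -0.01  1.99  0.01  0.59  1.63]
```

View pics/w23.png

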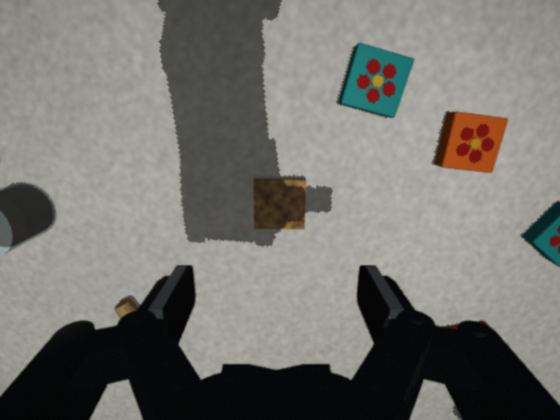

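{"fn": "play_rows", "kwargs": {"targets": [{"slide": [0, 3, 0], "turn": [-10, 0, 0], "hand": 75}, {"slide": [0, 3, 0], "turn": [-10, 0, 0], "hand": 70}, {"slide": [0, 3, 0], "turn": [-10, 0, 0], "hand": 70}, {"slide": [0, 3, 0], "turn": [-10, 0, 0], "hand": 70}, {"slide": [0, 0, 0], "turn": [0, 0, 0], "hand": 70}]}}

```text
clock: 26.32
eef_pos: [370.5, -327.4, 127.9]
tool_rot: [2.945, 0.096, 1.027]
force: [0.2, -0.1, -0.7]
width: 70.0
```

```bash
python3 - <<'E'
from h import *
goto([408,-309,100],Rdown(59.7));print(np.round(read_state()['qpos'],2))
E
```

```text
at [ 370.5 -327.4  127.9] rot [168.7   5.5  58.9] t 26.32 w 70.0 F [ 0.2 -0.1 -0.7]
total slide if no turn: [37.6 17.4 28.4]  in final axes: [34.7 23.1 27.9]  turn [11.22  5.56 -0.31]
[ 0.79  0.52 -0.25  2.23  0.83  0.29  0.83]
```

```bash
python3 - <<'E'
from h import *
plan([408,-309,150],Rdown(-30.3),10)
E
```

```text
slide [ 3.3  2.7 -2. ] turn [ 1.3 -0.4  8.9]
slide [ 3.6  2.1 -2.1] turn [ 1.3 -0.4  8.9]
slide [ 3.9  1.5 -2.2] turn [ 1.3 -0.4  8.9]
slide [ 4.1  0.8 -2.3] turn [ 1.3 -0.4  8.9]
slide [ 4.1  0.1 -2.3] turn [ 1.3 -0.4  8.9]
slide [ 4.1 -0.6 -2.3] turn [ 1.3 -0.4  8.9]
slide [ 3.9 -1.3 -2.3] turn [ 1.3 -0.4  8.9]
slide [ 3.6 -1.9 -2.3] turn [ 1.3 -0.4  8.9]
slide [ 3.3 -2.5 -2.3] turn [ 1.3 -0.4  8.9]
slide [ 2.8 -3.  -2.3] turn [ 1.3 -0.4  8.9]
```

{"fn": "play_rows", "kwargs": {"targets": [{"slide": [3.5, 2.5, -2], "turn": [1.3, -0.4, 9], "hand": 70}, {"slide": [3.5, 2, -2], "turn": [1.3, -0.4, 9], "hand": 70}, {"slide": [4, 1.5, -2], "turn": [1.3, -0.4, 9], "hand": 70}, {"slide": [4, 1, -2], "turn": [1.3, -0.4, 9], "hand": 70}, {"slide": [4, 0, -2], "turn": [1.3, -0.4, 9], "hand": 70}]}}

```text
clock: 26.95
eef_pos: [391.2, -318.6, 138.8]
tool_rot: [3.024, -0.001, 0.239]
force: [-0.2, -0.2, 0.4]
width: 69.8
```

{"fn": "play_rows", "kwargs": {"targets": [{"slide": [4, -0.5, -2], "turn": [1.3, -0.4, 9], "hand": 70}, {"slide": [4, -1.5, -2], "turn": [1.3, -0.4, 9], "hand": 70}, {"slide": [3.5, -2, -2], "turn": [1.3, -0.4, 9], "hand": 70}, {"slide": [3.5, -2.5, -2], "turn": [1.3, -0.4, 9], "hand": 70}, {"slide": [3, -3, -2], "turn": [1.3, -0.4, 9], "hand": 70}]}}

```text
clock: 27.58
eef_pos: [410.7, -309.4, 148.5]
tool_rot: [-3.134, -0.011, -0.546]
force: [-0.0, 0.3, -0.0]
width: 70.3
```

```bash
python3 - <<'E'
from h import *
goto([408,-309,150],Rdown(-30.3));print(np.round(read_state()['qpos'],2))
E
```

```text
at [ 410.7 -309.4  148.5] rot [-179.6   -0.6  -31.3] t 27.57 w 70.3 F [-0.   0.3 -0. ]
total slide if no turn: [-2.5  1.  -1.6]  in final axes: [-2.5  1.  -1.5]  turn [-0.43 -0.62 -0.99]
[ 0.67  0.55 -0.11  1.98  0.09  0.6  -0.04]
```

{"fn": "play_rows", "kwargs": {"targets": [{"slide": [0, -3, 0], "turn": [10.5, 0, 0], "hand": 70}, {"slide": [0, -3, 0], "turn": [10.5, 0, 0], "hand": 70}, {"slide": [0, -3, 0], "turn": [10.5, 0, 0], "hand": 70}, {"slide": [0, -3, 0], "turn": [10.5, 0, 0], "hand": 70}, {"slide": [0, -3, 0], "turn": [10.5, 0, 0], "hand": 70}]}}

```text
clock: 28.2
eef_pos: [417.6, -300.7, 154.7]
tool_rot: [-2.22, -0.016, -0.546]
force: [-0.0, -0.2, -0.8]
width: 70.1
```

```bash
python3 - <<'E'
from h import *
goto([408,-309,150],Rdown(-30.3));print(np.round(read_state()['qpos'],2))
E
```

```text
at [ 417.6 -300.7  154.7] rot [-127.2   -0.9  -31.3] t 28.2 w 70.1 F [-0.  -0.2 -0.8]
total slide if no turn: [-4.  11.  -6.8]  in final axes: [-4.2 12.   4.7]  turn [-52.79  -1.31  -0.5 ]
[ 1.46  0.95 -0.67  1.79 -0.39  0.95  0.68]
```

{"fn": "play_rows", "kwargs": {"targets": [{"slide": [0, 3, 0], "turn": [-10.5, 0, 0], "hand": 70}, {"slide": [0, 3, 0], "turn": [-10.5, 0, 0], "hand": 70}, {"slide": [0, 3, 0], "turn": [-10.5, 0, 0], "hand": 70}, {"slide": [0, 3, 0], "turn": [-10.5, 0, 0], "hand": 70}, {"slide": [0, 3, 0], "turn": [-10.5, 0, 0], "hand": 70}]}}

```text
clock: 28.82
eef_pos: [411.1, -308.8, 146.3]
tool_rot: [-3.137, -0.012, -0.542]
force: [-0.1, 1.3, -1.6]
width: 70.2
```

{"fn": "play_rows", "kwargs": {"targets": [{"slide": [0, 3, 0], "turn": [-10.5, 0, 0], "hand": 70}, {"slide": [0, 3, 0], "turn": [-10.5, 0, 0], "hand": 70}, {"slide": [0, 3, 0], "turn": [-10.5, 0, 0], "hand": 70}, {"slide": [0, 3, 0], "turn": [-10.5, 0, 0], "hand": 70}]}}

```text
clock: 29.32
eef_pos: [404.8, -316.7, 147.6]
tool_rot: [2.432, -0.006, -0.541]
force: [0.1, 0.4, -2.2]
width: 69.9
```

```bash
python3 - <<'E'
from h import *
goto([408,-309,150],Rdown(-30.3));print(np.round(read_state()['qpos'],2))
E
```

```text
at [ 404.8 -316.7  147.6] rot [139.3  -0.4 -31. ] t 29.32 w 69.9 F [ 0.1  0.4 -2.2]
total slide if no turn: [-1.2 -4.6 -7.2]  in final axes: [-1.2 -8.2 -2.4]  turn [40.68 -0.1  -0.77]
[-0.13  0.78  0.47  1.98  0.54  0.73 -0.75]
```

```bash
cat >> h.py <<'E'
def Rt(yaw,tilt): return Rdown(yaw)*Ro.from_rotvec([np.radians(tilt),0,0])
E
python3 - <<'E'
from h import *
R=Rt(-30.3,-43); t=np.array([408,-309.3,1.8])-R.apply([0,-11,-3]); print('tcp',t)
goto(t,R); plan(t+[0,0,45],R,3)
print('world down in tool',R.inv().apply([0,0,-1]))
E
```

```text
tcp [ 402.90886937 -318.0124259     7.10792086]
at [ 404.8 -316.7  147.6] rot [139.3  -0.4 -31. ] t 29.32 w 69.9 F [ 0.1  0.4 -2.2]
total slide if no turn: [ -1.9 -89.9 107.9]  in final axes: [ -1.  -94.2 104.2]  turn [-2.32  0.18 -0.74]
slide [ -0.5 -20.2  24.6] turn [-0.8  0.1 -0.2]
slide [ -0.5 -20.5  24.3] turn [-0.8  0.1 -0.2]
slide [ -0.4 -20.9  24. ] turn [-0.8  0.1 -0.2]
world down in tool [-2.77555756e-17 -6.81998360e-01  7.31353702e-01]
```

{"fn": "play_rows", "kwargs": {"targets": [{"slide": [-0.5, -20, 24.5], "turn": [-0.8, 0.1, -0.2], "hand": 70}, {"slide": [-0.5, -20.5, 24.5], "turn": [-0.8, 0.1, -0.2], "hand": 70}, {"slide": [-0.5, -21, 24], "turn": [-0.8, 0.1, -0.2], "hand": 70}, {"slide": [0, 0, 0], "turn": [0, 0, 0], "hand": 70}]}}

```text
clock: 29.82
eef_pos: [400.5, -318.2, 49.5]
tool_rot: [2.392, 0.003, -0.53]
force: [-0.2, 0.5, 0.4]
width: 70.0
```

```bash
python3 - <<'E'
from h import *
im,d,c=wsnap('w24.png'); tiles_w(im,c)
R=Rt(-30.3,-43); goto([402.9,-318,9],R)
E
```

```text
cal drift 0.7348347813384066
cork (384, 257, 109, 29) [ 470.5 -496.2] [62.2 99.2] 80.3
cork (233, 168, 95, 53) [ 409.7 -307.2] [53.2 46.5] 59.7
red (0, 78, 23, 42) [ 358.7 -200.5] [24.2  6.5] 21.1
at [ 400.8 -320.2   52.3] rot [ 1.37e+02 -1.00e-01 -3.05e+01] t 29.93 w 70.1 F [0.5 0.4 0.2]
total slide if no turn: [  0.6 -31.6  29.6]  in final axes: [  0.7 -31.6  29.6]  turn [-0.01  0.09 -0.22]
```

View pics/w24.png

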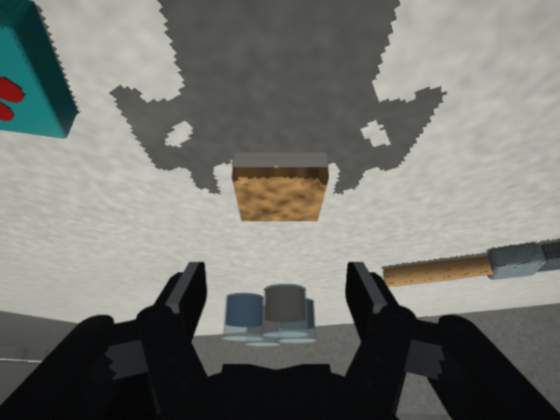

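{"fn": "play_rows", "kwargs": {"targets": [{"slide": [0.5, -17, 15], "turn": [0, 0, 0], "hand": 70}, {"slide": [0, -12.5, 12.5], "turn": [0, 0, 0], "hand": 66}, {"slide": [0, 0, 0], "turn": [0, 0, 0], "hand": 66}]}}

```text
clock: 30.3
eef_pos: [402.1, -318.6, 11.4]
tool_rot: [2.391, -0.001, -0.533]
force: [-1.2, 0.2, -0.1]
width: 65.9
```

```bash
python3 - <<'E'
from h import *
im,d,c=wsnap('w25.png')
R=Rt(-30.3,-43); goto([402.9,-318,8],R)
E
```

```text
cal drift 0.16587592263584838
at [ 402.1 -319.2   12.3] rot [ 1.37e+02 -1.00e-01 -3.06e+01] t 30.4 w 66.0 F [-0.5  0.8  0.4]
total slide if no turn: [ 0.1 -4.   2.2]  in final axes: [ 0.1 -4.   2.2]  turn [ 0.04  0.11 -0.31]
```

View pics/w25.png

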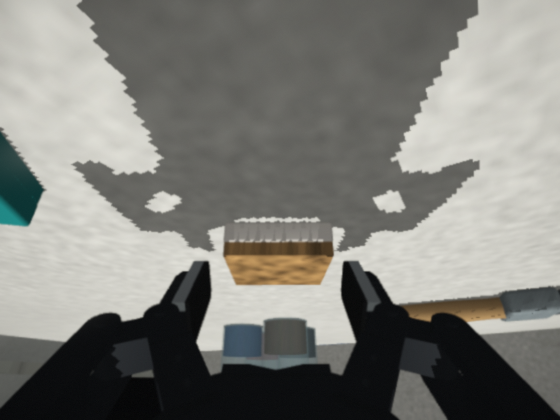

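{"fn": "play_rows", "kwargs": {"targets": [{"slide": [0, -4, 2], "turn": [0, 0, 0], "hand": 62}, {"slide": [0, 0, 0], "turn": [0, 0, 0], "hand": 56}, {"slide": [0, 0, 0], "turn": [0, 0, 0], "hand": 52}]}}

```text
clock: 30.78
eef_pos: [402.9, -317.5, 7.5]
tool_rot: [2.391, -0.002, -0.534]
force: [0.6, -0.3, 1.6]
width: 52.4
```

{"fn": "play_rows", "kwargs": {"targets": [{"slide": [0, 0, 0], "turn": [0, 0, 0], "hand": 35}, {"slide": [0, 0, 0], "turn": [0, 0, 0], "hand": 35}, {"slide": [0, 0, 0], "turn": [0, 0, 0], "hand": 35}, {"slide": [0, 0, 0], "turn": [0, 0, 0], "hand": 35}]}}

```text
clock: 31.28
eef_pos: [403.1, -317.5, 7.9]
tool_rot: [2.39, -0.002, -0.533]
force: [1.1, 3.1, 6.3]
width: 46.3
```

```bash
python3 - <<'E'
from h import *
im,d,c=wsnap('w26.png')
R=Rt(-30.3,-43); goto([402.9,-318,8],R)
E
```

```text
cal drift 7.706416984376574e-05
at [ 403.1 -317.5    7.9] rot [ 1.37e+02 -1.00e-01 -3.06e+01] t 31.38 w 46.8 F [0.6 3.7 5.8]
total slide if no turn: [0.1 0.5 0.3]  in final axes: [0.1 0.5 0.3]  turn [ 0.04  0.09 -0.28]
```

View pics/w26.png

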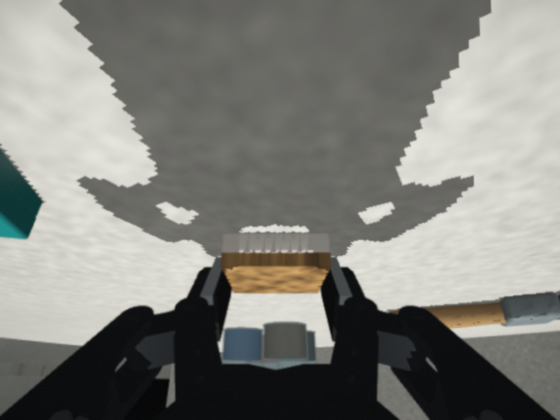

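{"fn": "play_rows", "kwargs": {"targets": [{"slide": [0, 10, -11], "turn": [0, 0, 0], "hand": 35}, {"slide": [0, 20, -22], "turn": [0, 0, 0], "hand": 35}, {"slide": [0, 28, -30], "turn": [0, 0, 0], "hand": 35}, {"slide": [0, 0, 0], "turn": [0, 0, 0], "hand": 35}]}}

```text
clock: 31.88
eef_pos: [403.8, -317.9, 95.9]
tool_rot: [2.392, -0.007, -0.535]
force: [0.6, -0.2, -0.9]
width: 46.2
```

```bash
python3 - <<'E'
from h import *
im,d,c=wsnap('w27.png')
goto([535,-279,80],Rt(-27,-43)); plan([535,-279,100],Rt(-27,-20),4)
E
```

```text
cal drift 0.6670610907125365
at [ 403.3 -316.8   93.3] rot [137.1  -0.2 -30.6] t 31.98 w 46.3 F [ 0.4 -0.3 -0.7]
total slide if no turn: [ 94.2 -82.1 -57.9]  in final axes: [100.2 -77.4 -54. ]  turn [-0.05  2.32 -2.74]
slide [ 23.6 -17.1 -18.1] turn [ 5.7  0.4 -0.8]
slide [ 23.9 -18.5 -16.2] turn [ 5.7  0.4 -0.8]
slide [ 24.3 -19.7 -14.1] turn [ 5.7  0.4 -0.8]
slide [ 24.7 -20.7 -11.9] turn [ 5.7  0.4 -0.8]
```

View pics/w27.png

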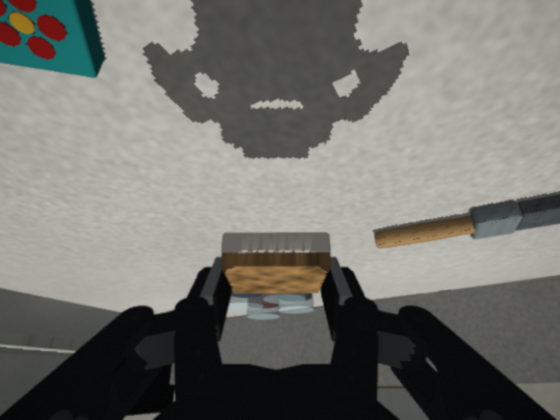

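```bash
python3 - <<'E'
from h import *
plan([530,-275,100],Rt(-29,0),5)
E
```

```text
slide [ 17.6 -13.8 -14.6] turn [ 8.6  0.1 -0.3]
slide [ 17.7 -15.8 -12.4] turn [ 8.6  0.1 -0.3]
slide [ 17.8 -17.3  -9.9] turn [ 8.6  0.1 -0.3]
slide [ 17.9 -18.5  -7.2] turn [ 8.6  0.1 -0.3]
slide [ 18.  -19.3  -4.3] turn [ 8.6  0.1 -0.3]
```

{"fn": "play_rows", "kwargs": {"targets": [{"slide": [17.5, -14, -14.5], "turn": [8.6, 0.1, -0.3], "hand": 35}, {"slide": [17.5, -16, -12.5], "turn": [8.6, 0.1, -0.3], "hand": 35}, {"slide": [18, -17.5, -10], "turn": [8.6, 0.1, -0.3], "hand": 35}, {"slide": [18, -18.5, -7], "turn": [8.6, 0.1, -0.3], "hand": 35}, {"slide": [18, -19.5, -4.5], "turn": [8.6, 0.1, -0.3], "hand": 35}]}}

```text
clock: 32.6
eef_pos: [530.5, -273.9, 98.9]
tool_rot: [-3.137, 0.001, -0.506]
force: [-1.0, 0.6, -2.1]
width: 45.9
```

```bash
python3 - <<'E'
from h import *
plan([530,-275,80],Rt(-29,60),6);print(np.round(read_state()['qpos'],2),read_state()['width'],read_state()['eef_pos'])
E
```

```text
slide [0.  0.2 3.2] turn [10.  0. -0.]
slide [0.  0.8 3.1] turn [10.  0. -0.]
slide [0.  1.3 2.9] turn [10.  0. -0.]
slide [0.  1.8 2.6] turn [10.  0. -0.]
slide [0.  2.2 2.3] turn [10.  0. -0.]
slide [0.  2.6 1.9] turn [10.  0. -0.]
[ 0.52  0.72 -0.14  1.78  0.15  0.65 -0.21] 45.928436251026305 [ 530.49295827 -273.86887086   98.94293715]
```

{"fn": "play_rows", "kwargs": {"targets": [{"slide": [0, 0, 0], "turn": [10, 0, 0], "hand": 35}, {"slide": [0, 0, 0], "turn": [10, 0, 0], "hand": 35}, {"slide": [0, 0, 0], "turn": [10, 0, 0], "hand": 35}, {"slide": [0, 0, 0], "turn": [10, 0, 0], "hand": 35}, {"slide": [0, 0, 0], "turn": [10, 0, 0], "hand": 35}]}}

```text
clock: 33.22
eef_pos: [529.4, -275.7, 98.7]
tool_rot: [-2.264, -0.0, -0.509]
force: [0.6, 0.9, -0.5]
width: 46.2
```

{"fn": "play_rows", "kwargs": {"targets": [{"slide": [0, 0, 0], "turn": [10, 0, 0], "hand": 35}, {"slide": [0, 0, 0], "turn": [0, 0, 0], "hand": 35}]}}

```text
clock: 33.48
eef_pos: [526.8, -276.0, 92.4]
tool_rot: [-2.092, 0.01, -0.513]
force: [-0.4, -0.0, -1.3]
width: 46.1
```

```bash
python3 - <<'E'
from h import *
im,d,c=wsnap('w28.png');snap('scene','scene1.png')
goto([530,-275,40],Rt(-29,60));print(np.round(read_state()['qpos'],2))
im=cv2.imread('pics/scene1.png'); cv2.imwrite('pics/scene1z.png',cv2.resize(im[90:330,80:380],None,fx=2.5,fy=2.5))
E
```

```text
cal drift 1.2845304491003162
at [ 531.2 -273.   101.1] rot [-1.201e+02 -1.000e-01 -2.890e+01] t 33.62 w 46.1 F [ 0.1  0.4 -0.3]
total slide if no turn: [-0.2 54.  28.6]  in final axes: [-0.  54.  28.5]  turn [0.1  0.06 0.16]
[ 1.35  1.21 -0.82  1.6  -0.27  0.92  0.52]
```

View pics/w28.png

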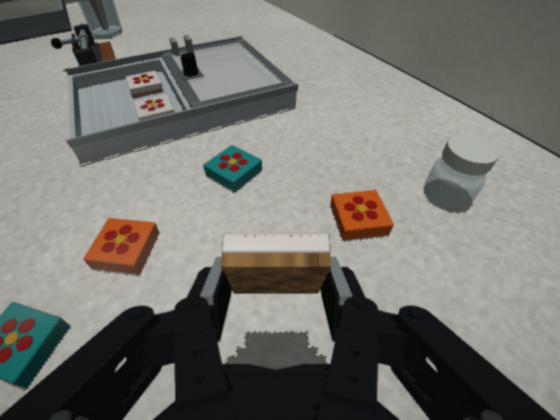

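View pics/scene1z.png

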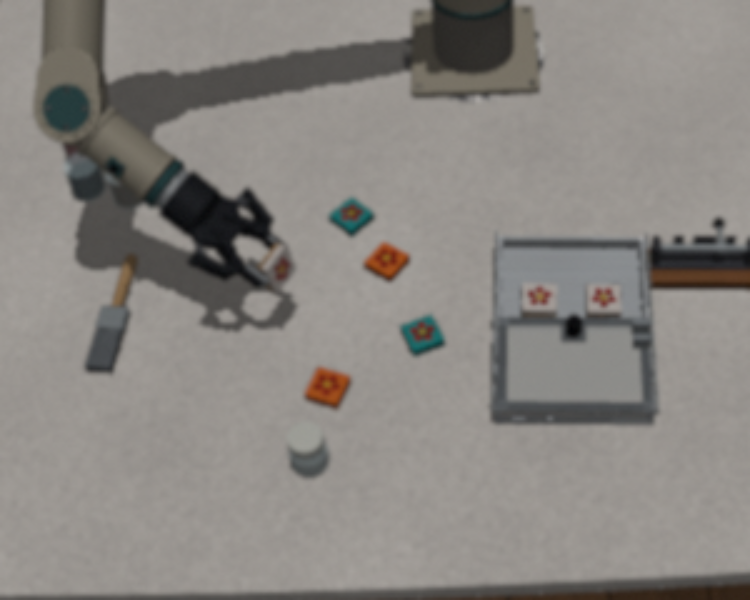

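{"fn": "play_rows", "kwargs": {"targets": [{"slide": [0, 26, 15], "turn": [0, 0, 0], "hand": 35}, {"slide": [0, 26, 15], "turn": [0, 0, 0], "hand": 35}, {"slide": [0, 15, 9], "turn": [0, 0, 0], "hand": 35}, {"slide": [0, 0, 0], "turn": [0, 0, 0], "hand": 35}, {"slide": [0, 0, 0], "turn": [0, 0, 0], "hand": 35}]}}

```text
clock: 34.25
eef_pos: [531.4, -274.3, 23.8]
tool_rot: [-2.095, -0.003, -0.506]
force: [-0.5, 1.0, -0.7]
width: 46.3
```

```bash
python3 - <<'E'
from h import *
goto([530,-275,17],Rt(-29,60));print(np.round(read_state()['qpos'],2))
E
```

```text
at [ 531.4 -274.3   23.8] rot [-120.1   -0.2  -29. ] t 34.25 w 46.3 F [-0.5  1.  -0.7]
total slide if no turn: [-0.8  6.5  2.3]  in final axes: [-0.8  6.5  2.3]  turn [ 0.06 -0.05  0.15]
[ 1.33  1.33 -0.79  1.56 -0.24  0.87  0.58]
```

{"fn": "play_rows", "kwargs": {"targets": [{"slide": [0, 4, 2], "turn": [0, 0, 0], "hand": 35}, {"slide": [0, 3, 2], "turn": [0, 0, 0], "hand": 35}, {"slide": [0, 0, 0], "turn": [0, 0, 0], "hand": 35}]}}

```text
clock: 34.62
eef_pos: [531.1, -274.8, 17.8]
tool_rot: [-2.09, -0.002, -0.507]
force: [-4.5, -5.0, 13.6]
width: 46.8
```

```bash
python3 - <<'E'
from h import *
im,d,c=wsnap('w29.png')
goto([530,-275,17],Rt(-29,60))
E
```

```text
cal drift 0.016540437174626277
at [ 531.1 -274.8   17.9] rot [-1.198e+02 -1.000e-01 -2.900e+01] t 34.73 w 46.5 F [-4.7 -4.1 13. ]
total slide if no turn: [-0.9  1.1 -0.2]  in final axes: [-0.9  1.1 -0.1]  turn [-0.24 -0.1   0.08]
```

View pics/w29.png

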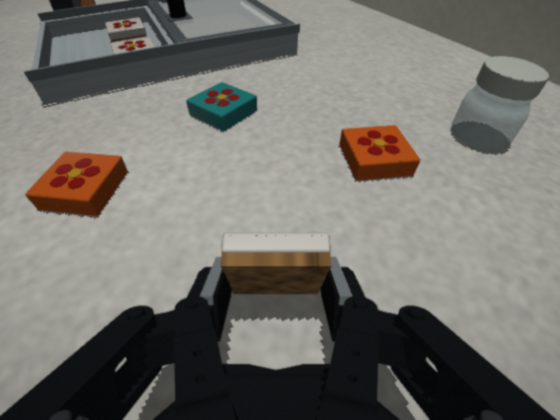

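{"fn": "play_rows", "kwargs": {"targets": [{"slide": [0, -1.5, 0], "turn": [0, 0, 0], "hand": 35}, {"slide": [0, 0, 0], "turn": [0, 0, 0], "hand": 65}, {"slide": [0, 0, 0], "turn": [0, 0, 0], "hand": 75}, {"slide": [0, 0, 0], "turn": [0, 0, 0], "hand": 75}]}}

```text
clock: 35.22
eef_pos: [530.7, -273.5, 14.9]
tool_rot: [-2.095, 0.0, -0.506]
force: [-0.2, 0.1, -0.1]
width: 75.0
```

```bash
python3 - <<'E'
from h import *
im,d,c=wsnap('w30.png')
goto([530,-275,17],Rt(-29,60))
E
```

```text
cal drift 0.023854998869978772
at [ 530.7 -273.5   14.9] rot [-120.   -0.  -29.] t 35.33 w 75.0 F [-0.3 -0.2 -0.6]
total slide if no turn: [ 0.1 -1.  -2.5]  in final axes: [ 0.1 -1.  -2.5]  turn [ 0.01 -0.01 -0.  ]
```

View pics/w30.png

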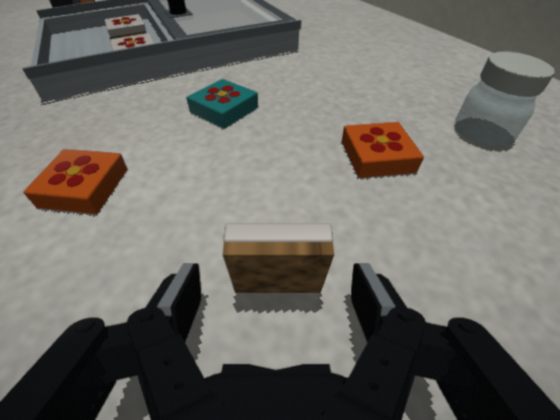

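{"fn": "play_rows", "kwargs": {"targets": [{"slide": [0, 0, -40], "turn": [0, 0, 0], "hand": 80}, {"slide": [0, 0, -50], "turn": [0, 0, 0], "hand": 80}, {"slide": [0, -30, -40], "turn": [-10, 0, 0], "hand": 80}, {"slide": [0, -30, -20], "turn": [-10, 0, 0], "hand": 60}, {"slide": [0, -30, 0], "turn": [-10, 0, 0], "hand": 30}]}}

```text
clock: 35.95
eef_pos: [497.0, -338.2, 163.4]
tool_rot: [-2.624, -0.005, -0.512]
force: [0.4, 0.2, -0.3]
width: 45.3
```

```bash
python3 - <<'E'
from h import *
goto([546,-248,130],Rdown(-29)); plan([546,-248,120],Rdown(-29),4)
E
```

```text
at [ 497.  -338.2  163.4] rot [-150.4   -0.3  -29.3] t 35.95 w 45.3 F [ 0.4  0.2 -0.3]
total slide if no turn: [ -1.6 -72.7  79.7]  in final axes: [  -0.9 -102.6   33.4]  turn [-29.63  -0.37  -0.25]
slide [ -0.4 -16.9  22.1] turn [-7.4 -0.1 -0.1]
slide [ -0.4 -19.6  19.7] turn [-7.4 -0.1 -0.1]
slide [ -0.3 -22.   17. ] turn [-7.4 -0.1 -0.1]
slide [ -0.3 -24.   14.1] turn [-7.4 -0.1 -0.1]
```

{"fn": "play_rows", "kwargs": {"targets": [{"slide": [-0.5, -17, 22], "turn": [-7.4, -0.1, 0], "hand": 20}, {"slide": [-0.5, -19.5, 19.5], "turn": [-7.4, -0.1, 0], "hand": 0}, {"slide": [-0.5, -22, 17], "turn": [-7.4, -0.1, 0], "hand": 0}, {"slide": [0, -24, 14], "turn": [-7.4, -0.1, 0], "hand": 0}, {"slide": [0, 0, 0], "turn": [0, 0, 0], "hand": 0}]}}

```text
clock: 36.58
eef_pos: [549.3, -233.5, 118.9]
tool_rot: [-3.131, 0.007, -0.487]
force: [-0.5, -0.5, -1.1]
width: -0.1
```

```bash
python3 - <<'E'
from h import *
im,d,c=wsnap('w31.png')
goto([546,-248,32],Rdown(-29))
l=np.array([.485,.875])
for q in (8,-8): print(w2px(c,[*(np.array([529.4,-277.9])+l*q),48]))
E
```

```text
cal drift 0.8299165183019213
at [ 545.2 -242.8  118.7] rot [-179.6    0.4  -28.7] t 36.67 w 0.2 F [-1.  -1.3 -1. ]
total slide if no turn: [ 3.8  4.8 86.7]  in final axes: [ 3.2  4.2 86.7]  turn [-0.4   0.41  0.33]
[280.98699188 266.34920455]
[280.64442431 284.31868053]
```

View pics/w31.png

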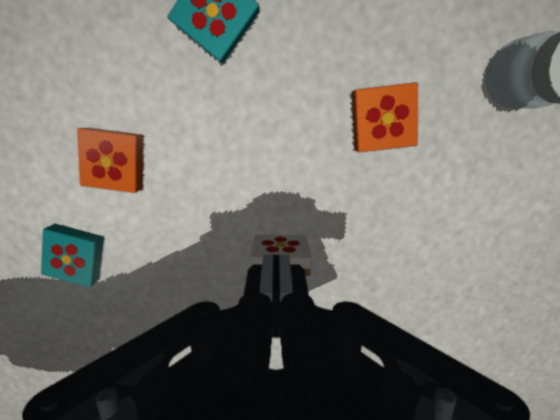

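{"fn": "play_rows", "kwargs": {"targets": [{"slide": [2, 2, 45], "turn": [0, 0, 0], "hand": 0}, {"slide": [0, 0, 38], "turn": [0, 0, 0], "hand": 0}, {"slide": [0, 0, 0], "turn": [0, 0, 0], "hand": 0}, {"slide": [0, 8, 0], "turn": [0, 0, 0], "hand": 0}, {"slide": [0, 8, 0], "turn": [0, 0, 0], "hand": 0}]}}

```text
clock: 37.3
eef_pos: [538.1, -262.9, 37.5]
tool_rot: [-3.135, 0.003, -0.506]
force: [0.9, -0.5, -0.8]
width: -0.2
```

{"fn": "play_rows", "kwargs": {"targets": [{"slide": [0, 6, 0], "turn": [0, 0, 0], "hand": 0}, {"slide": [0, 6, 0], "turn": [0, 0, 0], "hand": 0}, {"slide": [0, 6, 0], "turn": [0, 0, 0], "hand": 0}, {"slide": [0, 6, 0], "turn": [0, 0, 0], "hand": 0}]}}

```text
clock: 37.8
eef_pos: [525.8, -282.1, 35.6]
tool_rot: [-3.135, 0.006, -0.505]
force: [1.3, -0.0, 0.3]
width: 0.1
```

```bash
python3 - <<'E'
from h import *
im,d,c=wsnap('w32.png')
goto([546,-248,32],Rdown(-29))
E
```

```text
cal drift 0.51648929029583
at [ 525.4 -282.9   35.5] rot [-179.7    0.4  -29. ] t 37.9 w 0.4 F [-0.  -0.   0.1]
total slide if no turn: [  1.2 -40.5   3.7]  in final axes: [  1.1 -40.5   3.5]  turn [-0.34  0.37  0.01]
```

View pics/w32.png

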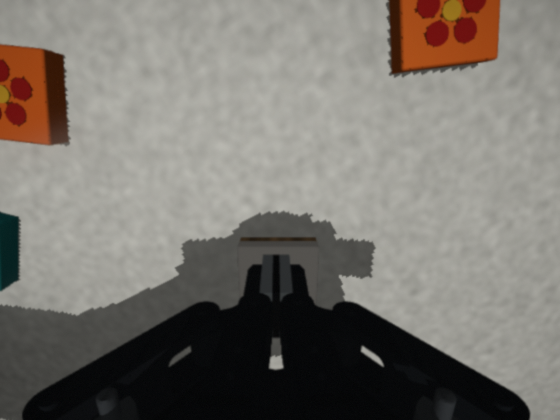

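The tile has tipped over flat. I rise and look.

{"fn": "play_rows", "kwargs": {"targets": [{"slide": [0, 0, -40], "turn": [0, 0, 0], "hand": 20}, {"slide": [0, 10, -40], "turn": [0, 0, 0], "hand": 60}, {"slide": [0, 10, 0], "turn": [0, 0, 0], "hand": 80}, {"slide": [0, 0, 0], "turn": [0, 0, 0], "hand": 80}]}}

```text
clock: 38.4
eef_pos: [515.5, -300.9, 115.1]
tool_rot: [-3.136, 0.007, -0.506]
force: [0.1, 0.0, -0.7]
width: 72.4
```

```bash
python3 - <<'E'
from h import *
im,d,c=wsnap('w33.png'); tiles_w(im,c)
goto([546,-248,32],Rdown(-29))
E
```

```text
cal drift 0.1630233522144362
cork (54, 34, 74, 75) [ 447.5 -137.3] [47.8 54.3] 53.9
cork (355, 0, 74, 59) [ 653.6 -217.5] [37.8 50.6] 68.3
red (260, 194, 38, 35) [ 517.1 -299.1] [29.4 30.7] 58.0
red (28, 172, 37, 36) [ 356.1 -187.1] [31.5 29.8] 8.3
red (64, 47, 44, 46) [ 443.2 -135.1] [30.7 32. ] 18.8
red (373, 0, 46, 39) [ 656.7 -214.7] [24.  31.4] 61.9
at [ 515.8 -299.4  114.3] rot [-179.6    0.5  -28.9] t 38.5 w 79.8 F [-0.3  0.5 -0.9]
total slide if no turn: [  2.3 -59.   82.7]  in final axes: [  1.5 -59.6  82.3]  turn [-0.39  0.49  0.08]
```

View pics/w33.png

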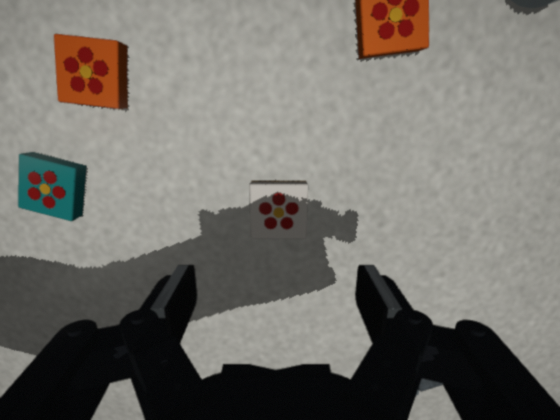

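```bash
python3 - <<'E'
from h import *
goto([517,-299.3,4],Rdown(-29)); 
s=dict(read_state()); s['eef_pos']=np.array([517,-299.3,80]); t=case2w(-33,0,80); print(t,case2w(-33,0)); plan(t,Rdown(-93.6),9,s)
E
```

```text
at [ 515.8 -299.4  114.3] rot [-179.6    0.5  -28.9] t 38.5 w 79.8 F [-0.3  0.5 -0.9]
total slide if no turn: [2.000e+00 1.000e-01 1.103e+02]  in final axes: [  1.   -0.7 110.3]  turn [-0.39  0.49  0.08]
[466.06511796 125.37208714  80.        ] [466.06511796 125.37208714   0.        ]
slide [-27.8 -38.6   0.5] turn [-0.   0.1  7.2]
slide [-32.4 -34.8   0.5] turn [-0.   0.1  7.2]
slide [-36.5 -30.5   0.4] turn [-0.   0.1  7.2]
slide [-40.  -25.7   0.4] turn [-0.   0.1  7.2]
slide [-42.9 -20.5   0.3] turn [-0.   0.1  7.2]
slide [-45.1 -14.9   0.2] turn [-0.   0.1  7.2]
slide [-46.6  -9.2   0.2] turn [-0.   0.1  7.2]
slide [-47.4  -3.3   0.1] turn [-0.   0.1  7.2]
slide [-47.4   2.7   0.1] turn [-0.   0.1  7.2]
```

{"fn": "play_rows", "kwargs": {"targets": [{"slide": [1, 0.5, 50], "turn": [-0.3, 0.4, 0], "hand": 75}, {"slide": [0, 0, 40], "turn": [0, 0, 0], "hand": 70}, {"slide": [0, 0, 18], "turn": [0, 0, 0], "hand": 65}, {"slide": [0, 0, 0], "turn": [0, 0, 0], "hand": 65}]}}

```text
clock: 39.0
eef_pos: [516.3, -299.5, 6.0]
tool_rot: [-3.14, 0.002, -0.504]
force: [-1.3, 0.1, 0.2]
width: 65.0
```

{"fn": "play_rows", "kwargs": {"targets": [{"slide": [0, 0, 1.5], "turn": [0, 0, 0], "hand": 55}, {"slide": [0, 0, 0], "turn": [0, 0, 0], "hand": 35}, {"slide": [0, 0, 0], "turn": [0, 0, 0], "hand": 35}, {"slide": [0, 0, 0], "turn": [0, 0, 0], "hand": 35}, {"slide": [0, 0, 0], "turn": [0, 0, 0], "hand": 35}]}}

```text
clock: 39.62
eef_pos: [518.2, -301.1, 7.7]
tool_rot: [-3.14, -0.004, -0.505]
force: [-1.0, 1.3, 8.3]
width: 45.7
```

{"fn": "play_rows", "kwargs": {"targets": [{"slide": [0, 0, -10], "turn": [0, 0, 0], "hand": 35}, {"slide": [0, 0, -30], "turn": [0, 0, 0], "hand": 35}, {"slide": [0, 0, -36], "turn": [0, 0, 0], "hand": 35}]}}

```text
clock: 40.0
eef_pos: [516.4, -300.4, 82.8]
tool_rot: [-3.14, 0.0, -0.505]
force: [0.8, -1.1, 0.1]
width: 45.6
```

{"fn": "play_rows", "kwargs": {"targets": [{"slide": [-28, -38.5, 0], "turn": [0, 0, 7.2], "hand": 35}, {"slide": [-32.5, -35, 0], "turn": [0, 0, 7.2], "hand": 35}, {"slide": [-36.5, -30.5, 0], "turn": [0, 0, 7.2], "hand": 35}, {"slide": [-40, -25.5, 0], "turn": [0, 0, 7.2], "hand": 35}, {"slide": [-43, -20.5, 0], "turn": [0, 0, 7.2], "hand": 35}]}}

```text
clock: 40.62
eef_pos: [488.5, -62.8, 82.8]
tool_rot: [-3.139, -0.0, -1.138]
force: [1.6, -0.5, -1.0]
width: 45.9
```

{"fn": "play_rows", "kwargs": {"targets": [{"slide": [-45, -15, 0], "turn": [0, 0, 7.2], "hand": 35}, {"slide": [-46.5, -9, 0], "turn": [0, 0, 7.2], "hand": 35}, {"slide": [-47.5, -3.5, 0], "turn": [0, 0, 7.2], "hand": 35}, {"slide": [-47.5, 2.5, 0], "turn": [0, 0, 7.2], "hand": 35}, {"slide": [0, 0, 0], "turn": [0, 0, 0], "hand": 35}]}}

```text
clock: 41.25
eef_pos: [465.8, 130.0, 82.6]
tool_rot: [-3.14, 0.004, -1.627]
force: [0.3, -1.2, -1.7]
width: 46.0
```

```bash
python3 - <<'E'
from h import *
im,d,c=wsnap('w34.png'); 
goto(case2w(-33,0,14),Rdown(-93.6))
E
```

```text
cal drift 0.6456678070700264
at [466.6 124.8  82.7] rot [-1.799e+02  1.000e-01 -9.360e+01] t 41.35 w 46.0 F [-0.9 -1.4 -1.2]
total slide if no turn: [-0.4  0.7 68.7]  in final axes: [-0.5  0.5 68.7]  turn [-0.11  0.06  0.01]
```

View pics/w34.png

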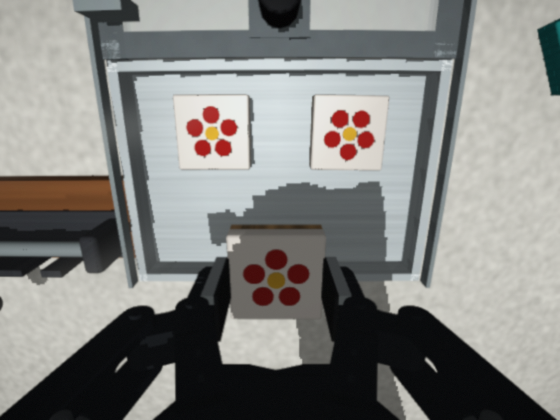

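Aligned, so I lower it.

{"fn": "play_rows", "kwargs": {"targets": [{"slide": [-0.5, 0.5, 35], "turn": [0, 0, 0], "hand": 35}, {"slide": [0, 0, 22], "turn": [0, 0, 0], "hand": 35}, {"slide": [0, 0, 9], "turn": [0, 0, 0], "hand": 35}, {"slide": [0, 0, 0], "turn": [0, 0, 0], "hand": 35}]}}

```text
clock: 41.85
eef_pos: [466.3, 123.7, 16.2]
tool_rot: [-3.141, 0.0, -1.638]
force: [0.7, -0.8, -1.1]
width: 46.0
```

{"fn": "play_rows", "kwargs": {"targets": [{"slide": [0, 0, 1], "turn": [0, 0, 0], "hand": 35}, {"slide": [0, 0, 0], "turn": [0, 0, 0], "hand": 35}]}}

```text
clock: 42.1
eef_pos: [466.7, 125.1, 15.9]
tool_rot: [-3.139, 0.001, -1.636]
force: [-0.3, 1.0, -1.1]
width: 45.9
```

{"fn": "play_rows", "kwargs": {"targets": [{"slide": [0, 0, 1], "turn": [0, 0, 0], "hand": 35}, {"slide": [0, 0, 0], "turn": [0, 0, 0], "hand": 62}, {"slide": [0, 0, 0], "turn": [0, 0, 0], "hand": 62}, {"slide": [0, 0, -25], "turn": [0, 0, 0], "hand": 62}, {"slide": [0, 0, -40], "turn": [0, 0, 0], "hand": 75}]}}

```text
clock: 42.72
eef_pos: [465.1, 124.7, 79.1]
tool_rot: [3.14, -0.0, -1.636]
force: [0.7, -1.0, 0.7]
width: 74.9
```

{"fn": "play_rows", "kwargs": {"targets": [{"slide": [0, 0, -40], "turn": [0, 0, 0], "hand": 75}, {"slide": [0, 10, -40], "turn": [0, 0, 0], "hand": 75}, {"slide": [0, 0, 0], "turn": [0, 0, 0], "hand": 75}]}}

```text
clock: 43.1
eef_pos: [457.1, 126.1, 161.7]
tool_rot: [-3.136, 0.003, -1.635]
force: [0.4, -0.9, 0.1]
width: 75.0
```

```bash
python3 - <<'E'
from h import *
im,d,c=wsnap('w35.png'); tiles_w(im,c,22)
for p in ((32,-45),(32,45),(-33,0)): print(case2w(*p))
goto(case2w(100,0,42),Rdown(-93.6)); snap('top','top2.png')
E
```

```text
cal drift 0.8007551379010351
cork (500, 158, 60, 65) [ 448.8 -126.6] [60.7 50.8] 53.6
cork (5, 152, 150, 26) [500.9 309.5] [141.5  22.8] 86.7
red (527, 177, 33, 31) [ 446.6 -130. ] [30.3 31.8] 41.5
red (260, 173, 33, 30) [466.7 126.6] [30.1 28.1] 86.3
red (310, 100, 36, 35) [527.6  77. ] [31.1 28.9] 86.5
red (210, 97, 35, 36) [535.4 165.4] [30.1 29.6] 86.1
red (494, 29, 37, 39) [576.2 -81.9] [29.7 30.6] 75.9
[528.11128193  76.3795006    0.        ]
[533.76242869 166.20190615   0.        ]
[466.06511796 125.37208714   0.        ]
at [455.9 125.8 159.3] rot [-1.799e+02  1.000e-01 -9.370e+01] t 43.2 w 75.4 F [ 0.9 -0.6  0.1]
total slide if no turn: [  -0.3 -142.9  117.6]  in final axes: [  -0.2 -143.1  117.3]  turn [-0.1   0.08 -0.1 ]
```

View pics/w35.png

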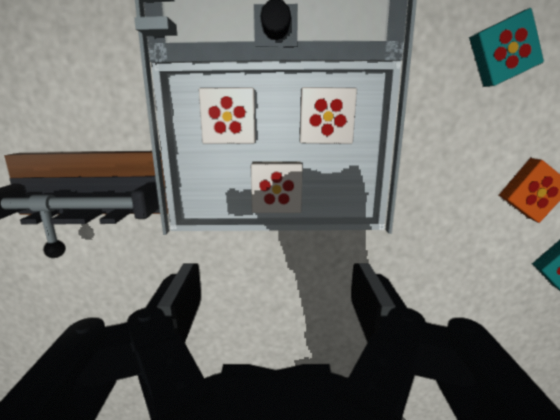

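View pics/top2.png

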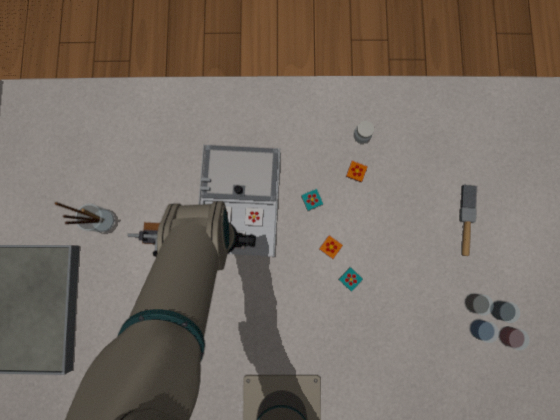

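{"fn": "play_rows", "kwargs": {"targets": [{"slide": [0, -48, 20], "turn": [0, 0, 0], "hand": 60}, {"slide": [0, -48, 20], "turn": [0, 0, 0], "hand": 60}, {"slide": [0, -47, 20], "turn": [0, 0, 0], "hand": 60}, {"slide": [0, 0, 0], "turn": [0, 0, 0], "hand": 60}]}}

```text
clock: 43.75
eef_pos: [600.2, 114.6, 95.6]
tool_rot: [3.141, -0.001, -1.638]
force: [0.1, -0.6, -0.1]
width: 59.8
```

```bash
python3 - <<'E'
from h import *
im,d,c=wsnap('w36.png')
goto([599,117.4,44],Rdown(-93.6)); print(w2px(c,[599,117.4,61]))
E
```

```text
cal drift 1.0594347714866217
at [597.3 115.6  97.3] rot [179.8  -0.  -93.8] t 43.85 w 60.2 F [ 0.5 -0.2 -0.5]
total slide if no turn: [-1.9 -1.8 53.3]  in final axes: [-1.9 -1.6 53.3]  turn [ 0.17 -0.02 -0.17]
[273.99227701 240.81435699]
```

View pics/w36.png

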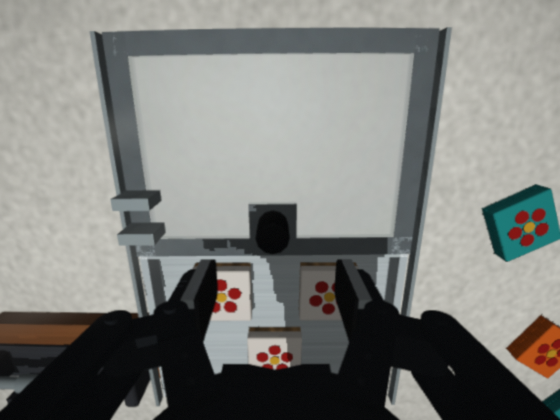

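{"fn": "play_rows", "kwargs": {"targets": [{"slide": [-1.5, -2, 30], "turn": [0, 0, 0], "hand": 60}, {"slide": [0, 0, 23], "turn": [0, 0, 0], "hand": 50}, {"slide": [0, 0, 0], "turn": [0, 0, 0], "hand": 40}]}}

```text
clock: 44.22
eef_pos: [598.2, 117.9, 45.1]
tool_rot: [3.138, 0.0, -1.635]
force: [0.7, -0.1, -0.9]
width: 39.8
```

{"fn": "play_rows", "kwargs": {"targets": [{"slide": [0, 0, 0], "turn": [0, 0, 0], "hand": 10}, {"slide": [0, 0, 0], "turn": [0, 0, 0], "hand": 10}, {"slide": [0, 0, 0], "turn": [0, 0, 0], "hand": 10}, {"slide": [0, 0, 0], "turn": [0, 0, 0], "hand": 10}]}}

```text
clock: 44.72
eef_pos: [600.8, 117.4, 47.7]
tool_rot: [-3.14, 0.001, -1.636]
force: [-3.8, -1.3, 7.2]
width: 19.4
```

{"fn": "play_rows", "kwargs": {"targets": [{"slide": [0, 20, 0], "turn": [0, 0, 0], "hand": 10}, {"slide": [0, 33, 0], "turn": [0, 0, 0], "hand": 10}, {"slide": [0, 33, 0], "turn": [0, 0, 0], "hand": 10}, {"slide": [0, 33, 0], "turn": [0, 0, 0], "hand": 10}, {"slide": [0, 25, 0], "turn": [0, 0, 0], "hand": 10}]}}

```text
clock: 45.35
eef_pos: [459.1, 125.5, 47.6]
tool_rot: [-3.134, 0.0, -1.638]
force: [3.0, -5.6, 2.6]
width: 19.3
```

{"fn": "play_rows", "kwargs": {"targets": [{"slide": [0, 7, 0], "turn": [0, 0, 0], "hand": 10}, {"slide": [0, 2, 0], "turn": [0, 0, 0], "hand": 10}, {"slide": [0, 0, 0], "turn": [0, 0, 0], "hand": 10}]}}

```text
clock: 45.72
eef_pos: [451.0, 126.0, 47.6]
tool_rot: [-3.134, 0.0, -1.638]
force: [1.1, -5.0, 6.9]
width: 19.1
```

{"fn": "play_rows", "kwargs": {"targets": [{"slide": [-0.5, 2, 0], "turn": [0, 0, 0], "hand": 10}, {"slide": [0, 1.5, 0], "turn": [0, 0, 0], "hand": 10}, {"slide": [0, 0, 0], "turn": [0, 0, 0], "hand": 10}]}}

```text
clock: 46.1
eef_pos: [451.0, 126.0, 47.7]
tool_rot: [-3.128, 0.0, -1.639]
force: [7.2, -7.3, 1.9]
width: 19.1
```

{"fn": "play_rows", "kwargs": {"targets": [{"slide": [0, -1, 0], "turn": [0, 0, 0], "hand": 50}, {"slide": [0, 0, 0], "turn": [0, 0, 0], "hand": 50}, {"slide": [0, 0, -35], "turn": [0, 0, 0], "hand": 60}, {"slide": [0, 0, -50], "turn": [0, 0, 0], "hand": 60}, {"slide": [0, 0, 0], "turn": [0, 0, 0], "hand": 60}]}}

```text
clock: 46.72
eef_pos: [447.6, 129.4, 134.1]
tool_rot: [-3.135, 0.004, -1.635]
force: [0.6, 0.3, 0.2]
width: 59.5
```

```bash
python3 - <<'E'
from h import *
im,d,c=wsnap('w37.png'); print(np.round(read_state()['qpos'],2))
goto([425,338,130])
s=read_state(); p=np.array(s['eef_pos']); T=toolR(s); d=(np.array([426,337,125])-p)/17
for i in range(17): print(i,np.round(T.inv().apply(d),1)); T=T*Ro.from_rotvec([0,0,-np.radians(180/17)])
E
```

```text
cal drift 1.2011767243222948
[-0.54  0.55  0.29  2.13 -0.32  0.5  -1.65]
at [445.4 129.  131.5] rot [-1.799e+02  1.000e-01 -9.370e+01] t 46.83 w 59.8 F [-0.6  0.8 -0.9]
total slide if no turn: [-207.3   33.7    1.8]  in final axes:   turn [0. 0. 0.]
0 [-12.1   1.9   0.4]
1 [-12.3  -0.3   0.4]
2 [-12.   -2.6   0.4]
3 [-11.3  -4.8   0.4]
4 [-10.3  -6.8   0.4]
5 [-8.8 -8.5  0.4]
6 [ -7.1 -10.    0.4]
7 [ -5.2 -11.1   0.4]
8 [ -3.  -11.9   0.4]
9 [ -0.8 -12.3   0.4]
10 [  1.5 -12.2   0.4]
11 [  3.7 -11.7   0.4]
12 [  5.8 -10.8   0.4]
13 [ 7.7 -9.6  0.4]
14 [ 9.3 -8.   0.4]
15 [10.6 -6.2  0.4]
16 [11.6 -4.1  0.4]
```

View pics/w37.png

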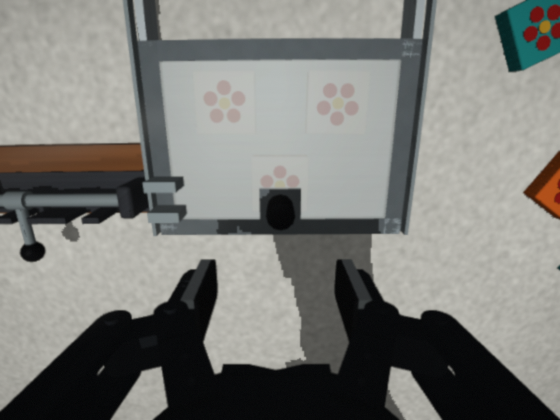

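{"fn": "play_rows", "kwargs": {"targets": [{"slide": [-12, 2, 0], "turn": [0, 0, -10.6], "hand": 50}, {"slide": [-12.5, 0, 0], "turn": [0, 0, -10.6], "hand": 40}, {"slide": [-12, -2.5, 0], "turn": [0, 0, -10.6], "hand": 40}, {"slide": [-11.5, -5, 0], "turn": [0, 0, -10.6], "hand": 40}, {"slide": [-10, -7, 0], "turn": [0, 0, -10.6], "hand": 40}]}}

```text
clock: 47.45
eef_pos: [438.6, 189.9, 129.9]
tool_rot: [3.141, 0.002, -0.704]
force: [-0.1, -0.8, -0.3]
width: 40.0
```

{"fn": "play_rows", "kwargs": {"targets": [{"slide": [-9, -8.5, 0], "turn": [0, 0, -10.6], "hand": 40}, {"slide": [-7, -10, 0], "turn": [0, 0, -10.6], "hand": 40}, {"slide": [-5, -11, 0], "turn": [0, 0, -10.6], "hand": 40}, {"slide": [-3, -12, 0], "turn": [0, 0, -10.6], "hand": 40}, {"slide": [-1, -12, 0], "turn": [0, 0, -10.6], "hand": 40}]}}

```text
clock: 48.08
eef_pos: [432.8, 250.7, 129.8]
tool_rot: [-3.141, 0.002, 0.221]
force: [-0.2, 0.3, 0.1]
width: 39.6
```

{"fn": "play_rows", "kwargs": {"targets": [{"slide": [1.5, -12, 0], "turn": [0, 0, -10.6], "hand": 40}, {"slide": [3.5, -11.5, 0], "turn": [0, 0, -10.6], "hand": 40}, {"slide": [6, -11, 0], "turn": [0, 0, -10.6], "hand": 40}, {"slide": [7.5, -9.5, 0], "turn": [0, 0, -10.6], "hand": 40}, {"slide": [9.5, -8, 0], "turn": [0, 0, -10.6], "hand": 40}]}}

```text
clock: 48.7
eef_pos: [427.2, 311.4, 129.9]
tool_rot: [-3.14, 0.001, 1.146]
force: [-0.2, -0.9, -0.5]
width: 39.9
```

```bash
python3 - <<'E'
from h import *
goto([427,338,115],Rdown(86.3)); plan([427,338,115],Rdown(86.3),3)
E
```

```text
at [427.2 311.4 129.9] rot [-179.9    0.    65.7] t 48.7 w 39.9 F [-0.2 -0.9 -0.5]
total slide if no turn: [ 24.2 -11.1  14.9]  in final axes: [26.6 -1.9 14.9]  turn [-1.200e-01  2.000e-02 -2.065e+01]
slide [ 8.1 -3.7  5. ] turn [-0.   0.  -6.9]
slide [ 8.4 -2.7  5. ] turn [-0.   0.  -6.9]
slide [ 8.7 -1.7  5. ] turn [-0.   0.  -6.9]
```

{"fn": "play_rows", "kwargs": {"targets": [{"slide": [8, -3.5, 5], "turn": [0, 0, -6.9], "hand": 40}, {"slide": [8.5, -2.5, 5], "turn": [0, 0, -6.9], "hand": 40}, {"slide": [8.5, -1.5, 5], "turn": [0, 0, -6.9], "hand": 40}, {"slide": [0, 0, 0], "turn": [0, 0, 0], "hand": 40}]}}

```text
clock: 49.2
eef_pos: [427.6, 337.7, 114.8]
tool_rot: [-3.139, -0.0, 1.5]
force: [-0.1, 0.1, 0.8]
width: 40.3
```

```bash
python3 - <<'E'
from h import *
im,d,c=wsnap('w38.png')
goto([427.8,338.4,23],Rdown(86.3)); 
for b in ([427.8,338.4,45],): print(w2px(c,b))
m=(im.max(2)<40)[190:250,255:300].astype(np.uint8); m=cv2.morphologyEx(m,cv2.MORPH_OPEN,np.ones((9,9)))
n,l,s,ce=cv2.connectedComponentsWithStats(m)
for i in range(1,n): u,v=ce[i]+[255,190]; print(s[i],u,v,px2w(c,u,v,45))
E
```

```text
cal drift 0.33357077151868
at [428.4 336.9 115.5] rot [-180.     0.    85.9] t 49.3 w 40.2 F [0.5 0.2 0.2]
total slide if no turn: [ 1.4 -0.6 92.5]  in final axes: [ 1.4 -0.7 92.5]  turn [-0.05  0.01 -0.44]
[275.72986192 222.32495922]
[ 11  22  21  22 407] 276.0859950859951 222.61179361179362 [428.04495351 338.64691113  45.        ]
[  0  51  16   9 144] 262.5 245.0 [445.38879395 327.05443121  45.        ]
[ 31  51  14   9 126] 292.5 245.0 [447.03173099 349.78498937  45.        ]
```

View pics/w38.png

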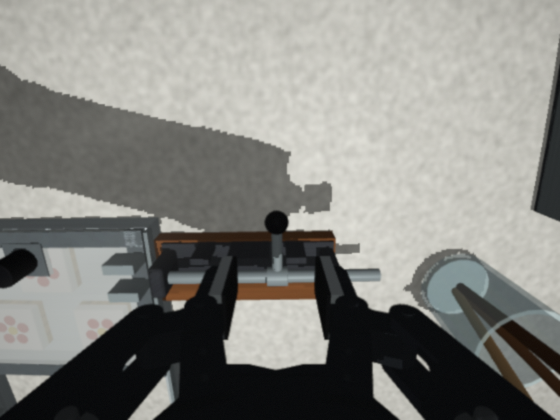

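{"fn": "play_rows", "kwargs": {"targets": [{"slide": [1.5, -0.5, 45], "turn": [0, 0, -0.4], "hand": 40}, {"slide": [0, 0, 35], "turn": [0, 0, 0], "hand": 40}, {"slide": [0, 0, 13], "turn": [0, 0, 0], "hand": 40}, {"slide": [0, 0, 0], "turn": [0, 0, 0], "hand": 40}]}}

```text
clock: 49.8
eef_pos: [428.4, 338.9, 23.1]
tool_rot: [3.141, 0.0, 1.507]
force: [-0.3, 0.5, 0.1]
width: 40.1
```

{"fn": "play_rows", "kwargs": {"targets": [{"slide": [0, 0, 0], "turn": [0, 0, 0], "hand": 0}, {"slide": [0, 0, 0], "turn": [0, 0, 0], "hand": 0}, {"slide": [0, 0, 0], "turn": [0, 0, 0], "hand": 0}, {"slide": [0, 0, 0], "turn": [0, 0, 0], "hand": 0}]}}

```text
clock: 50.3
eef_pos: [429.3, 337.6, 24.6]
tool_rot: [3.139, 0.001, 1.506]
force: [-0.6, -4.3, 6.6]
width: 14.5
```

```bash
python3 - <<'E'
from h import *
goto([428,338.6,24],Rdown(86.3))
s=read_state(); p=np.array(s['eef_pos']); T0=toolR(s)
def pose(a):
    R=T0*Ro.from_rotvec([np.radians(np.degrees(a)*0.6),0,0])
    ball=np.array([45*(1-np.cos(a)),0,45*np.sin(a)]); ax=np.radians(-3.6)
    b=np.array([ball[0]*np.cos(ax),ball[0]*np.sin(ax),ball[2]])
    g=p-T0.apply([0,0,19])
    return g+b+R.apply([0,0,19]),R
A=np.linspace(0,1.0,9); P=p;T=T0
for a in A[1:]:
    q,R=pose(a); print(round(a,2),np.round(T.inv().apply(q-P),1),np.round(np.degrees((T.inv()*R).as_rotvec()),1)); P,T=q,R
E
```

```text
at [429.3 337.6  24.6] rot [1.799e+02 1.000e-01 8.630e+01] t 50.3 w 14.5 F [-0.6 -4.3  6.6]
total slide if no turn: [ 0.9 -1.4  0.6]  in final axes: [ 0.9 -1.4  0.6]  turn [0.14 0.08 0.01]
0.12 [-0.  -1.1 -5.7] [4.3 0.  0. ]
0.25 [-0.  -0.8 -5.6] [ 4.3 -0.  -0. ]
0.38 [-0.  -0.5 -5.6] [4.3 0.  0. ]
0.5 [-0.  -0.2 -5.5] [4.3 0.  0. ]
0.62 [-0.   0.  -5.5] [ 4.3 -0.  -0. ]
0.75 [-0.   0.3 -5.4] [4.3 0.  0. ]
0.88 [ 0.   0.6 -5.3] [4.3 0.  0. ]
1.0 [ 0.   0.8 -5.2] [ 4.3  0.  -0. ]
```

{"fn": "play_rows", "kwargs": {"targets": [{"slide": [0, -1, -5.5], "turn": [4.3, 0, 0], "hand": 0}, {"slide": [0, -0.8, -5.5], "turn": [4.3, 0, 0], "hand": 0}, {"slide": [0, -0.5, -5.5], "turn": [4.3, 0, 0], "hand": 0}, {"slide": [0, -0.2, -5.5], "turn": [4.3, 0, 0], "hand": 0}]}}

```text
clock: 50.8
eef_pos: [427.8, 337.6, 45.5]
tool_rot: [-2.838, 0.001, 1.508]
force: [-1.2, -2.5, -6.1]
width: 14.5
```

{"fn": "play_rows", "kwargs": {"targets": [{"slide": [0, 0, -5.5], "turn": [4.3, 0, 0], "hand": 0}, {"slide": [0, 0.3, -5.5], "turn": [4.3, 0, 0], "hand": 0}, {"slide": [0, 0.5, -5.5], "turn": [4.3, 0, 0], "hand": 0}, {"slide": [0, 1, -5], "turn": [4.3, 0, 0], "hand": 0}, {"slide": [0, 0, 0], "turn": [0, 0, 0], "hand": 0}]}}

```text
clock: 51.42
eef_pos: [436.9, 337.3, 64.4]
tool_rot: [-2.535, 0.002, 1.507]
force: [-5.4, -3.6, 1.4]
width: 14.5
```

```bash
python3 - <<'E'
from h import *
im,d,c=wsnap('w39.png')
goto([428,338.6,24],Rdown(86.3))
E
```

```text
cal drift 0.3140871372353331
at [437.  337.2  64.4] rot [-1.454e+02  1.000e-01  8.640e+01] t 51.52 w 14.7 F [-4.7 -4.1 -1.1]
total slide if no turn: [ 0.9 15.5 38.4]  in final axes: [ 0.8 -9.  40.4]  turn [-34.58   0.13   0.07]
```

View pics/w39.png

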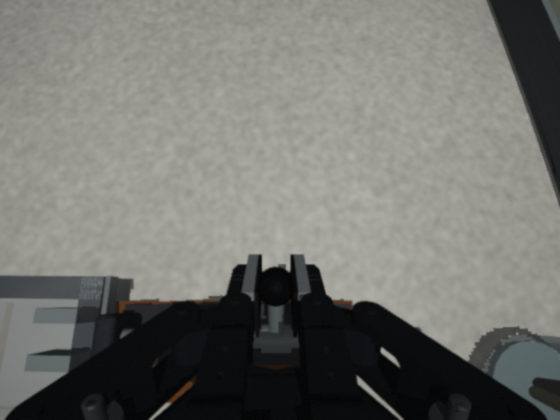

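{"fn": "play_rows", "kwargs": {"targets": [{"slide": [-10, 0, 0], "turn": [0, 0, 0], "hand": 0}, {"slide": [-10, 0, 0], "turn": [0, 0, 0], "hand": 0}, {"slide": [-10, 0, 0], "turn": [0, 0, 0], "hand": 0}, {"slide": [-8, 0, 0], "turn": [0, 0, 0], "hand": 0}, {"slide": [0, 0, 0], "turn": [0, 0, 0], "hand": 0}]}}

```text
clock: 52.15
eef_pos: [435.4, 299.3, 64.8]
tool_rot: [-2.54, 0.0, 1.507]
force: [-4.7, -0.6, -0.2]
width: 14.9
```

{"fn": "play_rows", "kwargs": {"targets": [{"slide": [-4, 0, 0], "turn": [0, 0, 0], "hand": 0}, {"slide": [-3, 0, 0], "turn": [0, 0, 0], "hand": 0}, {"slide": [0, 0, 0], "turn": [0, 0, 0], "hand": 0}]}}

```text
clock: 52.52
eef_pos: [435.1, 293.3, 64.8]
tool_rot: [-2.541, -0.001, 1.507]
force: [-4.9, 1.1, -1.4]
width: 14.7
```

```bash
python3 - <<'E'
from h import *
im,d,c=wsnap('w40.png')
goto([425.3,294.5,24],Rdown(86.3))
E
```

```text
cal drift 0.024581714782641484
at [435.1 293.2  64.8] rot [-1.456e+02 -1.000e-01  8.640e+01] t 52.62 w 14.5 F [-4.5  1.3 -0.9]
total slide if no turn: [ 0.6 15.  39.2]  in final axes: [ 0.6 -9.8 40.8]  turn [-34.42  -0.04   0.07]
```

View pics/w40.png

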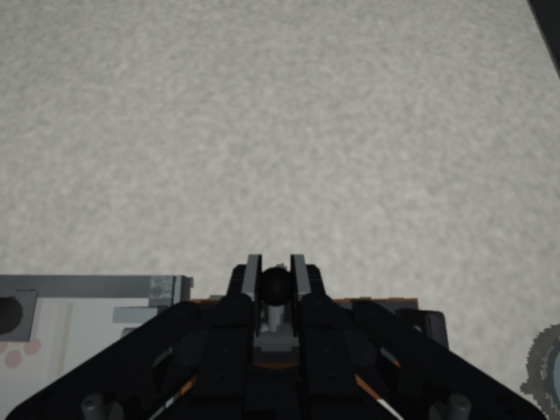

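{"fn": "play_rows", "kwargs": {"targets": [{"slide": [-1.5, 0, 0], "turn": [0, 0, 0], "hand": 0}, {"slide": [0, 0, 0], "turn": [0, 0, 0], "hand": 0}]}}

```text
clock: 52.88
eef_pos: [435.0, 292.2, 64.8]
tool_rot: [-2.541, -0.002, 1.507]
force: [-5.6, 1.9, -1.9]
width: 14.6
```

{"fn": "play_rows", "kwargs": {"targets": [{"slide": [0, -0.6, 5], "turn": [-4.3, 0, 0], "hand": 0}, {"slide": [0, -0.1, 5.5], "turn": [-4.3, 0, 0], "hand": 0}, {"slide": [0, 0.1, 5.5], "turn": [-4.3, 0, 0], "hand": 0}, {"slide": [0, 0.4, 5.5], "turn": [-4.3, 0, 0], "hand": 0}]}}

```text
clock: 53.38
eef_pos: [428.3, 292.6, 46.1]
tool_rot: [-2.85, -0.003, 1.506]
force: [4.5, -1.1, -2.2]
width: 14.2
```

{"fn": "play_rows", "kwargs": {"targets": [{"slide": [0, 0.6, 5.5], "turn": [-4.3, 0, 0], "hand": 0}, {"slide": [0, 0.9, 5.5], "turn": [-4.3, 0, 0], "hand": 0}, {"slide": [0, 1.2, 5.5], "turn": [-4.3, 0, 0], "hand": 0}, {"slide": [0, 1.4, 5], "turn": [-4.3, 0, 0], "hand": 0}, {"slide": [0, 0, 0], "turn": [0, 0, 0], "hand": 0}]}}

```text
clock: 54.0
eef_pos: [426.0, 293.5, 25.2]
tool_rot: [3.138, -0.002, 1.511]
force: [-2.4, 0.4, 4.7]
width: 14.3
```

```bash
python3 - <<'E'
from h import *
im,d,c=wsnap('w41.png')
goto([425.3,294.5,24],Rdown(86.3))
E
```

```text
cal drift 0.500014973051691
at [426.  293.5  24.6] rot [ 1.799e+02 -1.000e-01  8.640e+01] t 54.1 w 14.2 F [-3.   0.5  4.7]
total slide if no turn: [ 1.  -0.8  0.6]  in final axes: [ 1.  -0.8  0.6]  turn [ 0.08 -0.12  0.14]
```

View pics/w41.png

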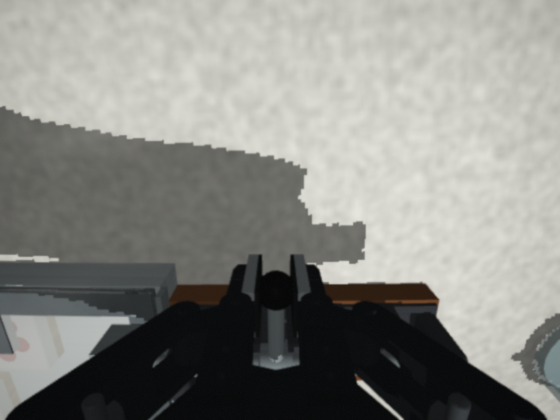

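The handle is down at the shot position. I release, rise and verify.

{"fn": "play_rows", "kwargs": {"targets": [{"slide": [0, 0, 0], "turn": [0, 0, 0], "hand": 40}, {"slide": [0, 0, 0], "turn": [0, 0, 0], "hand": 40}, {"slide": [0, 0, -30], "turn": [0, 0, 0], "hand": 40}, {"slide": [0, 0, -50], "turn": [0, 0, 0], "hand": 50}, {"slide": [-30, -20, -50], "turn": [0, 0, 0], "hand": 50}]}}

```text
clock: 54.72
eef_pos: [405.3, 265.7, 154.9]
tool_rot: [3.14, -0.005, 1.507]
force: [1.7, -0.7, 1.6]
width: 50.0
```

{"fn": "play_rows", "kwargs": {"targets": [{"slide": [-20, -20, -30], "turn": [0, 0, 0], "hand": 50}, {"slide": [0, 0, 0], "turn": [0, 0, 0], "hand": 50}]}}

```text
clock: 54.98
eef_pos: [382.9, 244.0, 185.2]
tool_rot: [3.138, -0.001, 1.506]
force: [-0.1, -0.0, -0.4]
width: 50.2
```

```bash
python3 - <<'E'
from h import *
im,d,c=wsnap('w42.png')
cv2.imwrite('pics/w42z.png',cv2.resize(im[150:340,60:430],None,fx=2.1,fy=2.1,interpolation=cv2.INTER_CUBIC))
m=(im.max(2)<40).astype(np.uint8)
for b in ([425.4,295,45],[449,126.5,61]): print(w2px(c,b))
goto([0,0,0])
E
```

```text
cal drift 0.2533004833668997
[327.40852891 234.03153597]
[158.91747076 272.73676471]
at [383.5 245.1 183.5] rot [ 1.799e+02 -1.000e-01  8.630e+01] t 55.08 w 50.0 F [-0.4 -0.3 -0.7]
total slide if no turn: [-269.7 -367.2  182.3]  in final axes:   turn [0. 0. 0.]
```

View pics/w42z.png

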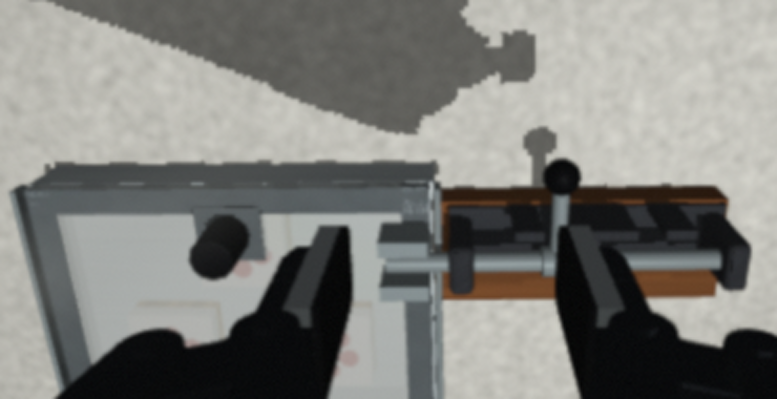

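```bash
python3 - <<'E'
from h import *
im,_=snap('top','top3.png')
E
```

```text
(no output)
```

View pics/top3.png

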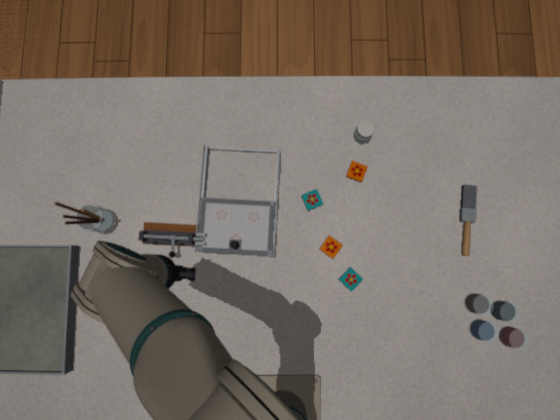

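The picture shows the cover shut, the bolt shot with its ball at (172,254) as at the start, and the jars and brush unmoved. Only the decoys remain on the bench, so I hand in.

```bash
python3 -c "
from cell import *
print(finish_job())"
```

```text
the job is handed in; nothing more can be done
None
```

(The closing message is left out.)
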